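# Level and lock a contour gauge

## Robot

A 6-joint arm with a two-finger parallel gripper is mounted at the origin on a cart in front of the work surface, level with it; the furniture and walls round the work are solid. World frame = base frame: x ahead of the robot, y to its left, z up, the work surface at z = 0. Lengths are in m, angles in degrees, forces in N, time in s.
With the tool pointing down it reaches from about 0.35 to 0.875 m from the base axis. Payload 4.2 kg.
Tool frame: the origin (TCP) lies at the very end of the fingers, on their centre line; the grasp point (between the pads) lies ctrl.grip_point_offset behind it (ctrl.grip_point_offset is the distance from the TCP to the grasp point, in m); z points along the fingers, y is the line along which they close (so a half turn about z gives the same grasp; the last joint's range is limited). The gripper opens to 87 mm and grips with 3 to 60 N. Pads are 19 mm wide; open, the fingers measure 117 mm over their backs; the gripper's body (75 mm by 190 mm) begins 51 mm behind the grasp point.
Start: joints at [-52.506, 22.042, 0.453, 0, -68.411, -14.817], TCP at [0.241, -0.577, 0.223] pointing down, gripper open.
Joint ranges: [-179.83, 179.83], [-69.29, 118.12], [-61.27, 80.66], [-181.25, 117.63], [-171.15, -9.14], [-177.46, 177.46]. Speed limits (degrees/s): [159.86, 159.86, 180, 180, 180, 180].

## Interface

Orientations are given as [roll, pitch, yaw] about the fixed x, y, z axes, in that order (R = Rz(yaw) Ry(pitch) Rx(roll)).
In Python, from station import ctrl, capture, camera_info gives the robot as it stands.
- The arm moves only by the tool jog_arm, never from a script. Its arguments are lists of equal length, an entry for each row: "linear": the shift along the tool's x, y, z in cm, a list of three; "twist": the turn about the tool's z in degrees. A call has 1 to 5 rows; each row is the pose to reach, as a shift and turn from the pose commanded when the call began, along the tool's axes at that moment; what a row does not reach only later rows make up. A row lasts 1/10 s, in which the tool goes at most 50 mm and 8.59 degrees, less where a joint would pass 70% of its speed; a pose out of reach is approached as far as the arm can. A call with a gripper value outside its range is refused whole. "claw" is the closure, from -1 (fully open) to 1 (shut), set as the call begins (left out, the last holds). The fingers move at their own pace and stop on an object; "force" is the grip in N (left out, the last holds). Time passes only in rows, so rows that repeat a pose let the fingers close. It gives the time, the measured TCP pose, the force, the opening and the grip force at its end, in the units of the state.
- ctrl.state(): the state, without advancing time (a new reading comes with each control period).
- capture(name): name is "side" or "top" or "wrist"; returns the picture (400x640x3 uint8, red, green, blue); there is no depth.
- camera_info(name): a dict with "vfov" (degrees; the focal length in pixels is half the picture's height over the tangent of half this angle, whatever the lens; pixels are square), "cx", "cy" (the principal point, pixels), "dist_coeffs" ([k1, k2, p1, p2, k3] as OpenCV has them; the pictures are not rectified), "extrinsics" (4x4, takes a point from camera to world coordinates); the wrist camera has in their place "tool_from_camera" (4x4, takes a point from camera to tool coordinates, whose origin is the TCP and whose axes are the flange's). Camera axes: x right, y down, z forward; pixel columns grow to the right and rows downward; lengths in m; the calibration is good to about 2 mm. A picture is of the moment at which its call begins: read the wrist's pose just before it. camera_info takes no time and is no camera call.
- ctrl.hand_in(): hands the job in; it is judged then, once.
The state is a dict: "t": time; "joints": joint angles; "joint_vel": joint speeds; "joint_efforts": joint torques, N m; "ee_pos": TCP position; "tool_rot": TCP orientation; "force": force on the tool from outside, world axes, zero at the start; "torque": the same for the moment, N m; "width": finger opening in m; "finger_force": force on a finger pad.
Only numpy, scipy, OpenCV 4.12 (cv2) and the standard library are available. Lean on these libraries where they do the work, as an engineer would, in place of code of your own. Each camera call takes 0.05 s, during which the arm holds its last target. There are 200 camera calls.

## Task

The contour gauge on the bench still shows the last moulding: at the side facing you its steel blades stand out unevenly. Run your closed fingertips lightly along the row and push the blades back until every one is flush with the gauge's straight front edge, then push the locking lever round by its knob until it lies along the gauge. Only touch and push: lift nothing, do not shove the gauge out of its place, and leave the other things alone.

Things in the scene. Friction and masses are not known exactly. Their poses are not given: they have to be found in the camera images.
- gauge: contour gauge lying loose and flat on the bench. Origin: centre of its underside; x along the blades, away from the robot, y along its length to the left, z up. Frame 44 (x) by 170 (y) by 22 mm high, black ends and base, aluminium cheek on top; front edge = the line x = -22 mm. It weighs about 0.8 kg; only friction (4 to 8 N) holds it: pressed hard on its frame, it skids
- blade_01 (a joint): blade 1 of 16: how far its end stands out of the gauge's front edge, towards the robot (m); 0 = flush, against a stop. Centre at gauge y = +52.5 mm, the lever end. The steel blades lie side by side at heights 6 to 16 mm, each 6.3 mm wide with a rounded end, 90 mm long, pitch 7 mm; each slides by itself with 0.4 N friction. Flush, they still stick out 46 mm at the far side
- blade_02 (a joint): blade 2 of 16, centre at gauge y = +45.5 mm, read like blade 1
- blade_03 (a joint): blade 3 of 16, centre at gauge y = +38.5 mm, read like blade 1
- blade_04 (a joint): blade 4 of 16, centre at gauge y = +31.5 mm, read like blade 1
- blade_05 (a joint): blade 5 of 16, centre at gauge y = +24.5 mm, read like blade 1
- blade_06 (a joint): blade 6 of 16, centre at gauge y = +17.5 mm, read like blade 1
- blade_07 (a joint): blade 7 of 16, centre at gauge y = +10.5 mm, read like blade 1
- blade_08 (a joint): blade 8 of 16, centre at gauge y = +3.5 mm, read like blade 1
- blade_09 (a joint): blade 9 of 16, centre at gauge y = -3.5 mm, read like blade 1
- blade_10 (a joint): blade 10 of 16, centre at gauge y = -10.5 mm, read like blade 1
- blade_11 (a joint): blade 11 of 16, centre at gauge y = -17.5 mm, read like blade 1
- blade_12 (a joint): blade 12 of 16, centre at gauge y = -24.5 mm, read like blade 1
- blade_13 (a joint): blade 13 of 16, centre at gauge y = -31.5 mm, read like blade 1
- blade_14 (a joint): blade 14 of 16, centre at gauge y = -38.5 mm, read like blade 1
- blade_15 (a joint): blade 15 of 16, centre at gauge y = -45.5 mm, read like blade 1
- blade_16 (a joint): blade 16 of 16, centre at gauge y = -52.5 mm, read like blade 1
- lock_lever (a joint): flat locking lever on top of the gauge's left end, turning about a vertical pin at gauge x = 0, y = +72.5 mm. 0 = locked: lies along the gauge, pointing to the other end (-y), against its stop; positive = open, anticlockwise from above, 1.57 = pointing away from the robot (+x). It stays where it is left; about 1 N at the knob moves it
- lever_knob (a point): middle of the small round black knob that stands up from the lever's free end, 45 mm from the pin; knob 13 mm in diameter, at heights 30 to 45 mm above the bench; the lever's flat arm lies at heights 22 to 27 mm
- marker: capped felt marker, 51 x 140 x 19 mm, lying off the end of the gauge away from the lever; leave it alone. Origin: centre of its underside
- pencil: yellow pencil, 164 x 34 x 7 mm, lying behind the gauge; leave it alone. Origin: centre of its underside
- moulding: offcut of wooden moulding, 160 x 84 x 17 mm, at the back of the bench; leave it alone. Origin: centre of its underside
- try_square: try square lying flat, 110 x 191 x 17 mm, to the right; leave it alone. Origin: centre of its underside
- block_plane: block plane, 155 x 114 x 51 mm, to the right; leave it alone. Origin: centre of its underside
Things that resemble listed ones, but are neither listed nor needed, are in the scene too. Of the things that look like the gauge, the larger one is meant.

How it is judged:
By the outcome, as a careful person would: the job done as asked, in the order asked, and still so for the second after the job is handed in, with the robot touching nothing.
It also fails if it takes over 70 s, if anything falls off the work surface, if the arm or the gripper's body presses on something with over 40 N, if the wrist force passes 120 N, or if a joint passes its speed limit or range.

## Working session

There is one attempt and no reset: what is moved stays moved. The work goes in short steps, Python scripts to look and compute and a tool call to move; the robot and the scene stay as the last step left them, time stands still between calls to the robot, and variables do not carry over. Pictures are saved under pics/ and viewed, at most 10 in all, crops included, and the job is handed in when it is done.

Besides the shell and the picture viewer there is one more tool, called after "Request:" as a command line: name --pt "numbers of a row" for each row, then --argument value for the rest. jog_arm: Moves the arm, as the interface text tells. Its arguments: {"type":"object","properties":{"linear":{"type":"array","items":{"type":"array","items":{"type":"number"}}},"twist":{"type":"array","items":{"type":"number"}},"claw":{"type":"number"},"force":{"type":"number"}},"required":["linear","twist"]}

```bash
mkdir -p pics; python3 - <<'E'
from station import ctrl,capture,camera_info
import cv2
for n in("top","side"):
    cv2.imwrite(f"pics/{n}0.png",capture(n)[:,:,::-1]); c=camera_info(n); print(n,c["vfov"],c["cx"],c["cy"],c["dist_coeffs"],c["extrinsics"])
print(ctrl.state())
E
```

```text
top 51.726795815751736 314.41090529244815 198.44692377299145 [0.02825217 0.         0.         0.         0.        ] [[ 0.02952161 -0.98498407  0.1701025   0.45139937]
 [-0.9992329  -0.03346211 -0.02034467 -0.23428314]
 [ 0.02573116 -0.16937141 -0.98521634  1.00795747]
 [ 0.          0.          0.          1.        ]]
side 56.857452084625436 322.6326726981834 207.88531135245728 [0.00936368 0.         0.         0.         0.        ] [[ 0.98767462 -0.07576767  0.13696022  0.47926784]
 [-0.15523508 -0.58611575  0.7952172  -1.1206395 ]
 [ 0.02002279 -0.80667688 -0.59065345  0.67729624]
 [ 0.          0.          0.          1.        ]]
{'t': 0.1, 'joints': array([-5.25035679e+01,  2.20879824e+01,  3.90115439e-01, -2.36641560e-02,
       -6.84126791e+01, -1.48169969e+01]), 'joint_vel': array([-0.09664437,  0.02679656,  0.22052402,  0.02464723,  0.04528176,
       -0.01963826]), 'joint_efforts': array([-3.36282146e-04, -3.91690207e+01,  1.87934715e+01,  4.23190311e+00,
        1.34762100e-02, -7.67029269e-05]), 'ee_pos': array([ 0.2407996 , -0.57618475,  0.22157327]), 'tool_rot': array([ 1.79887505e+02, -7.01431701e-03, -1.57329286e+02]), 'force': array([ 0.18304252,  0.32710332, -0.1209534 ]), 'torque': array([ 0.00033084,  0.00706827, -0.05213487]), 'finger_force': 0.0, 'width': 0.08700840828148221}
```

View pics/top0.png

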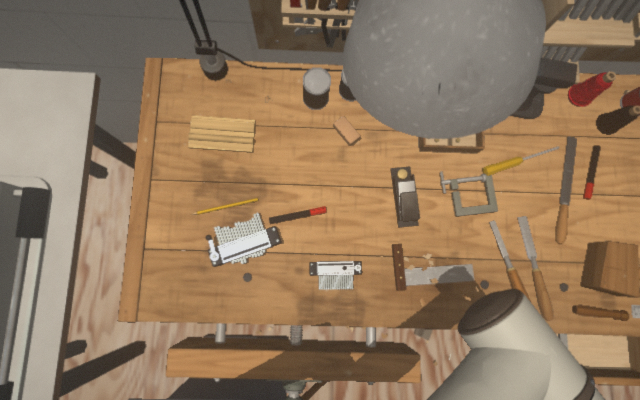

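View pics/side0.png

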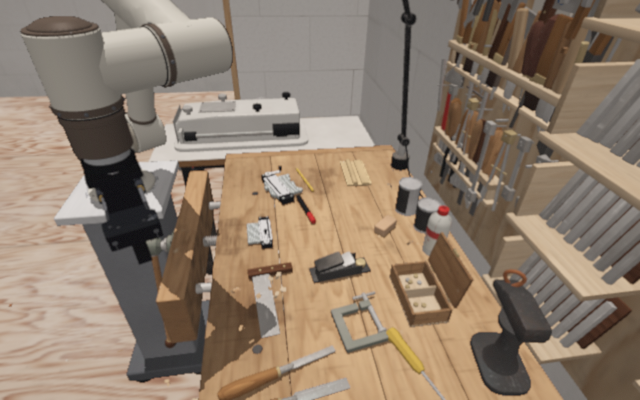

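The top view has two gauge-like things. The larger is at about (245,241), with its lever at the left end near (212,250). The smaller decoy is at (335,272). The marker is at (298,215) and the pencil at (225,206). I choose the larger and check it in a close crop.

```bash
cat > h.py <<'E'
from station import ctrl,capture,camera_info
import cv2,numpy as np
from scipy.spatial.transform import Rotation as R
def cam(n,st=None):
    c=camera_info(n); f=200/np.tan(np.radians(c["vfov"]/2))
    K=np.array([[f,0,c["cx"]],[0,f,c["cy"]],[0,0,1]])
    if n=="wrist":
        T=np.eye(4);T[:3,:3]=R.from_euler("xyz",st["tool_rot"],degrees=True).as_matrix();T[:3,3]=st["ee_pos"]
        E=T@np.array(c["tool_from_camera"])
    else: E=np.array(c["extrinsics"])
    return K,np.array(c["dist_coeffs"]),E
def ray(px,z,C):
    K,d,E=C; u=cv2.undistortPoints(np.array(px,float).reshape(-1,1,2),K,d)[:,0]
    v=np.c_[u,np.ones(len(u))]@E[:3,:3].T
    return E[:3,3]+v*((z-E[2,3])/v[:,2])[:,None]
def proj(P,C):
    K,d,E=C; I=np.linalg.inv(E)
    return cv2.projectPoints(np.array(P,float).reshape(-1,1,3),cv2.Rodrigues(I[:3,:3])[0],I[:3,3],K,d)[0][:,0]
E
python3 - <<'E'
from h import *
im=cv2.imread("pics/top0.png")
cv2.imwrite("pics/crop1.png",cv2.resize(im[195:275,190:300],None,fx=7,fy=7,interpolation=cv2.INTER_CUBIC))
C=cam("top"); print(ray([[208,250],[281,236],[245,241]],0.022,C))
print(camera_info("wrist"))
E
```

```text
[[ 0.49004604 -0.0078593   0.022     ]
 [ 0.52818597 -0.17774366  0.022     ]
 [ 0.51372561 -0.09315302  0.022     ]]
{'vfov': 70.9168467040586, 'cx': 321.74849512844077, 'cy': 201.7617152996909, 'dist_coeffs': array([-0.01414037,  0.        ,  0.        ,  0.        ,  0.        ]), 'tool_from_camera': array([[ 3.98393553e-04, -9.53419335e-01, -3.01647830e-01,
         8.43027155e-02],
       [ 9.99998379e-01,  9.09566491e-04, -1.55414800e-03,
        -5.05748701e-04],
       [ 1.75612351e-03, -3.01646722e-01,  9.53418151e-01,
        -1.62264117e-01],
       [ 0.00000000e+00,  0.00000000e+00,  0.00000000e+00,
         1.00000000e+00]])}
```

View pics/crop1.png

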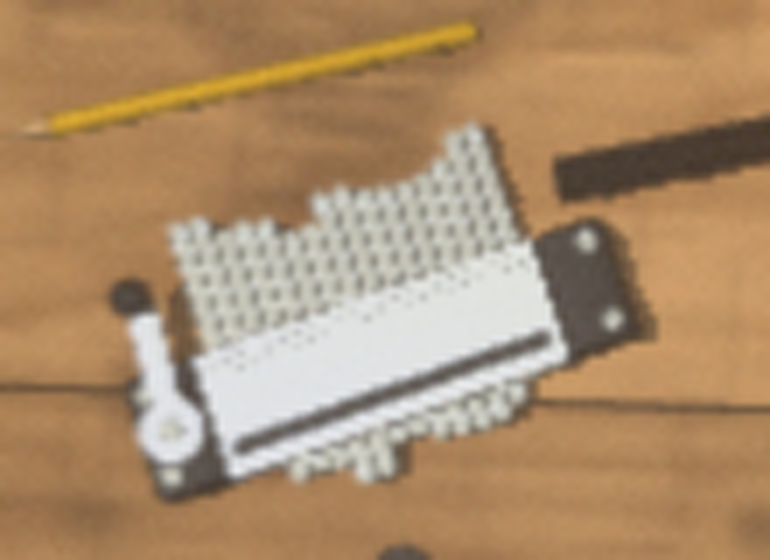

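The crop confirms the larger gauge. It has blades at the near side around (340–520, 400–470), the lever pin at (170,430), and the open knob at (130,297). Its measured length of 174 mm matches. I move above it for a closer look, with the gripper shut.

Request:
jog_arm --pt "-4 3.8 0" --pt "-7 6.7 0.5" --pt "-10.5 10 1" --pt "-14 13.4 2" --pt "-17.5 16.7 3" --twist '[2,4,6,7,8]' --claw 1

```text
t: 0.6
ee_pos: [0.3382, -0.3532, 0.1921]
tool_rot: [180.0, 0.0, -165.4]
force: [1.3, 0.5, 0.4]
width: 0.055
finger_force: 0.0
```

Request:
jog_arm --pt "-2.5 3.2 0.5" --pt "-5.5 7 1" --pt "-8.5 11 1.5" --pt "-11.5 14.5 2" --pt "-14.5 18 2.5" --twist '[0,0,0,0,0]'

```text
t: 1.1
ee_pos: [0.4329, -0.1423, 0.1673]
tool_rot: [180.0, 0.0, -165.3]
force: [1.1, -0.4, 0.9]
width: 0.0151
finger_force: 0.0
```

Request:
jog_arm --pt "-2 2.5 0.5" --pt "-3.5 4.5 0.5" --pt "-3.5 4.5 0.5" --pt "-3.5 4.5 0.5" --twist '[0,0,0,0]'

```text
t: 1.5
ee_pos: [0.4549, -0.0916, 0.1622]
tool_rot: [180.0, -0.1, -165.3]
force: [-0.2, -0.5, -0.2]
width: 0.0005
finger_force: 0.0
```

```bash
python3 - <<'E'
from h import *
s=ctrl.state(); im=capture("wrist")[:,:,::-1]; np.save("s1.npy",s,allow_pickle=True)
cv2.imwrite("pics/w1.png",im); print(s["ee_pos"],s["tool_rot"],s["force"],s["width"])
E
```

```text
[ 0.45486412 -0.09156025  0.16223477] [ 1.79986196e+02 -5.89655682e-02 -1.65259084e+02] [-0.15935976 -0.46088604 -0.21285976] 0.0004600125545882954
```

View pics/w1.png

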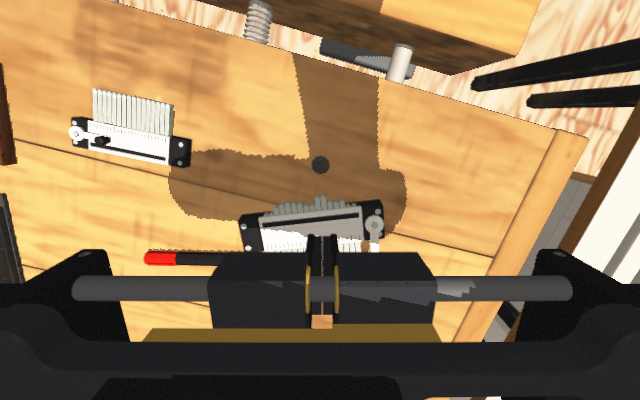

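The wrist view shows image-up as towards the robot. The gauge's front edge runs from about (243,215) to (382,203), with blades peaking near (320,200), and the hand hides its rear. I move 7 cm forward and lower to see all of it.

Request:
jog_arm --pt "-3 0 1.5" --pt "-6 0 3" --pt "-7 0 4" --pt "-7 0 4" --pt "-7 0 4" --twist '[0,0,0,0,0]'

```text
t: 2.05
ee_pos: [0.5217, -0.0749, 0.1223]
tool_rot: [180.0, -0.1, -165.4]
force: [0.4, -0.4, 0.4]
width: 0.0005
finger_force: 0.0
```

```bash
python3 - <<'E'
from h import *
s=ctrl.state(); im=capture("wrist")[:,:,::-1]; np.save("s2.npy",s,allow_pickle=True)
cv2.imwrite("pics/w2.png",im); print(s["ee_pos"],s["tool_rot"])
cv2.imwrite("pics/w2c.png",cv2.resize(im[80:230,200:440],None,fx=3.3,fy=3.3,interpolation=cv2.INTER_CUBIC))
E
```

```text
[ 0.52169649 -0.07493339  0.12233445] [ 1.79982567e+02 -9.75345515e-02 -1.65395707e+02]
```

View pics/w2c.png

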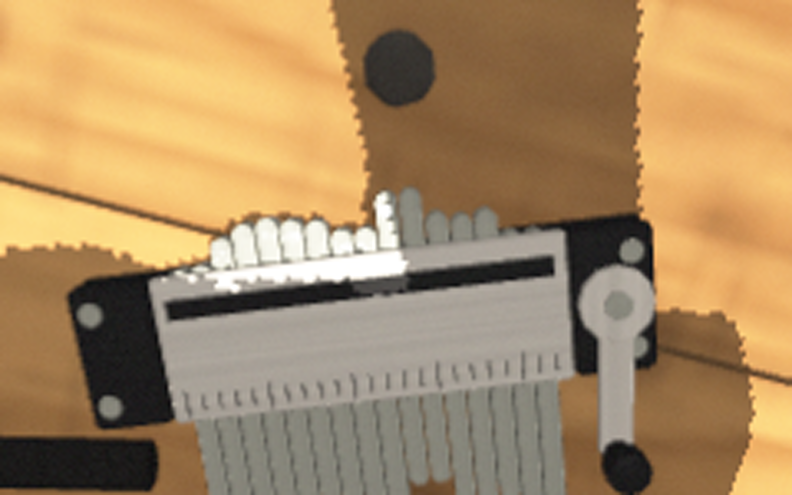

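The close view shows the gauge's front edge from about (72,288) to (650,213) in the crop. The lever pin is at (618,303) and the knob top at (627,466). The blades stand out mainly in the middle, peaking at (408,190).

```bash
python3 - <<'E'
from h import *
s=np.load("s2.npy",allow_pickle=True).item(); C=cam("wrist",s)
p=lambda a:np.array(a)/3.3+[200,80]
cor=ray(p([[68,287],[651,213],[657,370],[98,428]]),.022,C)[:,:2]
chk=ray(p([[150,280],[563,232],[578,375],[178,418]]),.022,C)[:,:2]
pin=ray(p([[618,303]]),.028,C); kn=ray(p([[628,462]]),.045,C)
for c in(cor,chk):
    print(c.round(4).tolist(), [round(np.linalg.norm(c[i]-c[i-1])*1e3,1) for i in range(4)])
    for a,b in((0,1),(3,2)):
        d=c[b]-c[a]; print("yaw",np.degrees(np.arctan2(-d[0],d[1])))
    print("centre",c.mean(0))
print(pin,kn,np.linalg.norm((pin-kn)[0,:2]))
bl=ray(p([[220,240],[245,222],[268,216],[291,217],[316,221],[342,230],[366,230],[384,192],[410,188],[438,213],[462,215],[485,208],[508,229],[530,228]]),.016,C)[:,:2]
y=np.radians(13.5);ex=np.array([np.cos(y),np.sin(y)]);ey=np.array([-ex[1],ex[0]])
print((np.c_[(bl-cor.mean(0))@ex,(bl-cor.mean(0))@ey]*1e3).round(1))
# top check
Ct=cam("top");pt=lambda a:np.array(a)/7+[190,195]
print(ray(pt([[168,428]]),.028,Ct),ray(pt([[130,295]]),.045,Ct),ray(pt([[225,475],[568,355]]),.022,Ct))
E
```

```text
[[0.5116, -0.1776], [0.4496, -0.0228], [0.4923, -0.0061], [0.5518, -0.1625]] [np.float64(43.0), np.float64(166.7), np.float64(45.9), np.float64(167.4)]
yaw 21.83092902402107
yaw 20.84934062094125
centre [ 0.50130688 -0.09222269]
[[0.5036, -0.1551], [0.4608, -0.045], [0.4996, -0.0281], [0.5426, -0.1397]] [np.float64(41.9), np.float64(118.1), np.float64(42.3), np.float64(119.6)]
yaw 21.241751993752473
yaw 21.065232272243748
centre [ 0.50167538 -0.09198809]
[[ 0.47536199 -0.02524242  0.028     ]] [[ 0.51480062 -0.01298709  0.045     ]] 0.04129889386185369
[[-23.4 -42.4]
 [-28.6 -35. ]
 [-30.5 -28.4]
 [-30.3 -21.8]
 [-29.3 -14.6]
 [-26.9  -7.2]
 [-27.   -0.3]
 [-37.8   4.8]
 [-39.1  12.1]
 [-32.2  20.3]
 [-31.8  27.2]
 [-33.9  33.6]
 [-28.1  40.5]
 [-28.5  46.8]]
[[ 0.47600428 -0.0241682   0.028     ]] [[ 0.51862932 -0.01225322  0.045     ]] [[ 0.46114306 -0.04292116  0.022     ]
 [ 0.50448315 -0.15543945  0.022     ]]
```

Request:
jog_arm --pt "3 0 0" --pt "6 0 0" --pt "8.5 0 0" --pt "8.5 0 0" --twist '[-3,-6.5,-6.5,-6.5]'

```text
t: 2.5
ee_pos: [0.4365, -0.0966, 0.1233]
tool_rot: [179.9, -0.0, -158.9]
force: [1.0, 0.2, -0.6]
width: 0.0006
finger_force: 0.0
```

```bash
cat >> h.py <<'E'
def g(s=None,c=(0.5015,-0.092),yaw=21.1):
    s=s or ctrl.state(); M=R.from_euler("z",-yaw,degrees=True)
    p=M.apply(s["ee_pos"]-np.array([*c,0])); f=M.apply(s["force"])
    print("gauge-frame tcp mm",(p*1e3).round(2),"F",f.round(2),"rot",s["tool_rot"].round(2),"t",s["t"])
E
python3 -c "
from h import *
g()"
```

```text
gauge-frame tcp mm [-62.25  19.13 123.3 ] F [ 0.98 -0.12 -0.59] rot [ 1.7995e+02 -4.0000e-02 -1.5893e+02] t 2.5
```

Request:
jog_arm --pt "0 1.3 4" --pt "0 2.1 8" --pt "0 2.1 10.5" --pt "0 2.1 11.5" --pt "0 2.1 11.5" --twist '[0,0,0,0,0]'

```text
t: 3.0
ee_pos: [0.4328, -0.0762, 0.0072]
tool_rot: [180.0, -0.1, -158.8]
force: [-0.2, 0.1, 0.3]
width: 0.0007
finger_force: 0.0
```

Request:
jog_arm --pt "-0.5 0 0" --pt "-1 0 0" --pt "-1.4 0 0" --pt "-1.7 0 0" --pt "-1.7 0 0" --twist '[0,0,0,0,0]'

```text
t: 3.5
ee_pos: [0.4498, -0.0697, 0.008]
tool_rot: [-180.0, 0.1, -158.8]
force: [-0.6, -0.4, -0.2]
width: 0.0005
finger_force: 0.0
```

```bash
python3 - <<'E'
from h import *
g(); im=capture("wrist")[:,:,::-1]
cv2.imwrite("pics/w3.png",cv2.resize(im[100:320,170:490],None,fx=2.5,fy=2.5,interpolation=cv2.INTER_CUBIC))
E
```

```text
gauge-frame tcp mm [-40.17  39.43   7.99] F [-0.73 -0.11 -0.2 ] rot [-1.7998e+02  8.0000e-02 -1.5881e+02] t 3.5
```

View pics/w3.png

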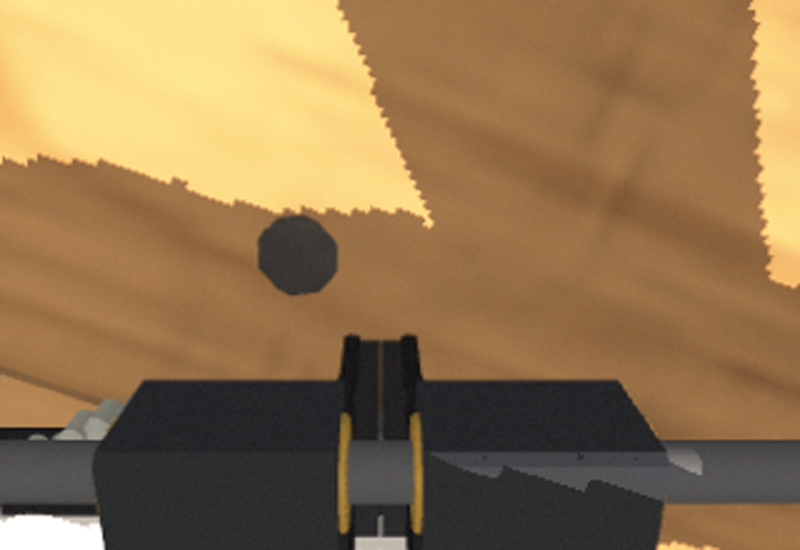

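The gripper hides the contact from the wrist camera, so I go by force. At (345–418, 340) in the crop the closed fingertips are about 20 mm wide.

Request:
jog_arm --pt "-0.2 0 0" --pt "-0.4 0 0" --pt "-0.5 0 0" --pt "-0.5 0 0" --pt "-0.5 0 0" --twist '[0,0,0,0,0]'

```text
t: 4.05
ee_pos: [0.4535, -0.0681, 0.0075]
tool_rot: [180.0, -0.0, -158.8]
force: [-0.2, 0.5, 0.5]
width: 0.0004
finger_force: 0.2
```

Request:
jog_arm --pt "-0.1 0 0" --pt "-0.2 0 0" --pt "-0.2 0 0" --pt "-0.2 0 0" --twist '[0,0,0,0]'

```text
t: 4.45
ee_pos: [0.4555, -0.0673, 0.0075]
tool_rot: [180.0, 0.0, -158.8]
force: [-0.5, 0.1, -0.4]
width: 0.0005
finger_force: 0.2
```

```bash
python3 - <<'E'
from h import *
g(); im=capture("top")[:,:,::-1];g();im2=capture("side")[:,:,::-1];g()
a=cv2.resize(im[205:275,195:295],None,fx=4,fy=4,interpolation=cv2.INTER_CUBIC)
b=cv2.resize(im2[160:230,230:330],None,fx=4,fy=4,interpolation=cv2.INTER_CUBIC)
cv2.imwrite("pics/t2.png",np.hstack([a,b]))
E
```

```text
gauge-frame tcp mm [-34.01  39.56   7.52] F [-0.47  0.31 -0.41] rot [ 1.8000e+02  1.0000e-02 -1.5882e+02] t 4.45
gauge-frame tcp mm [-34.05  39.56   7.51] F [-0.84 -0.66 -0.95] rot [ 180.      0.   -158.82] t 4.5
gauge-frame tcp mm [-34.02  39.56   7.54] F [-0.35  0.2  -0.61] rot [-180.      0.   -158.82] t 4.55
```

View pics/t2.png

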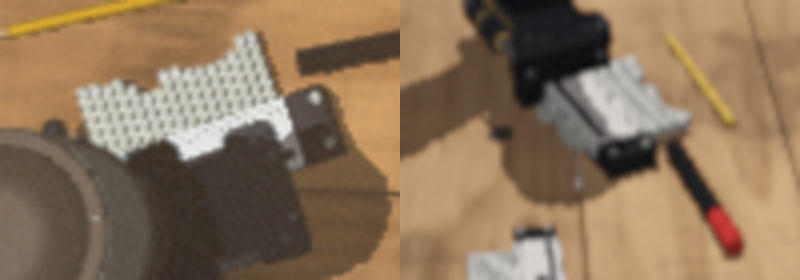

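The top view (left half) shows the arm over the lever end, and the blades' rear ends at (80–250, 35–100) are visible. The gauge has not moved. I continue in small steps.

Request:
jog_arm --pt "-0.05 0 0" --pt "-0.1 0 0" --pt "-0.1 0 0" --pt "-0.1 0 0" --twist '[0,0,0,0]'

```text
t: 4.95
ee_pos: [0.4564, -0.067, 0.0075]
tool_rot: [180.0, -0.0, -158.8]
force: [-1.2, 0.4, 1.3]
width: 0.0008
finger_force: 0.3
```

Request:
jog_arm --pt "-0.05 0 0" --pt "-0.05 0 0" --pt "-0.05 0 0" --twist '[0,0,0]'

```text
t: 5.25
ee_pos: [0.4569, -0.0668, 0.0075]
tool_rot: [180.0, -0.0, -158.8]
force: [-1.4, -0.0, -1.2]
width: 0.001
finger_force: 0.3
```

Request:
jog_arm --pt "-0.05 0 0" --pt "-0.05 0 0" --pt "-0.05 0 0" --twist '[0,0,0]'

```text
t: 5.55
ee_pos: [0.4572, -0.0667, 0.0075]
tool_rot: [180.0, -0.0, -158.8]
force: [-0.7, 0.0, 0.3]
width: 0.0006
finger_force: 0.5
```

Request:
jog_arm --pt "-0.05 0 0" --pt "-0.05 0 0" --pt "-0.05 0 0" --twist '[0,0,0]'

```text
t: 5.85
ee_pos: [0.4575, -0.0666, 0.0075]
tool_rot: [180.0, -0.0, -158.8]
force: [-1.9, -0.8, 0.1]
width: 0.0003
finger_force: 0.9
```

```bash
cat >> h.py <<'E'
def avg(n=6):
    F=[]
    for i in range(n): capture("side"); F.append(ctrl.state()["force"])
    print("avgF gauge",R.from_euler("z",-21.1,degrees=True).apply(np.mean(F,0)).round(2)); g()
E
python3 -c "
from h import *
avg()"
```

```text
avgF gauge [-1.89 -0.11  0.78]
gauge-frame tcp mm [-31.93  39.59   7.5 ] F [-2.3  -0.42  0.73] rot [ 1.7999e+02 -4.0000e-02 -1.5883e+02] t 6.15
```

Request:
jog_arm --pt "-0.03 0 0" --pt "-0.03 0 0" --twist '[0,0]'

```text
t: 6.35
ee_pos: [0.4575, -0.0665, 0.0075]
tool_rot: [180.0, -0.1, -158.8]
force: [-3.3, -1.9, 1.3]
width: 0.0002
finger_force: 1.7
```

```bash
python3 -c "
from h import *
avg()"
```

```text
avgF gauge [-4.16 -0.09  2.54]
gauge-frame tcp mm [-31.89  39.6    7.47] F [-5.39 -0.29  3.48] rot [ 1.7999e+02 -7.0000e-02 -1.5883e+02] t 6.65
```

Hard stop found at gauge x ≈ −31.9 for the TCP. I back off and step along.

Request:
jog_arm --pt "0.5 0 0" --pt "0.5 1.3 0" --pt "0.5 1.3 0" --pt "0.5 1.3 0" --pt "0.5 1.3 0" --twist '[0,0,0,0,0]'

```text
t: 7.15
ee_pos: [0.4497, -0.0559, 0.0078]
tool_rot: [-180.0, 0.1, -158.8]
force: [-0.1, -0.5, -0.2]
width: 0.0004
finger_force: 0.0
```

```bash
python3 -c "
from h import *
avg(3)"
```

```text
avgF gauge [ 0.24  0.46 -0.23]
gauge-frame tcp mm [-35.97  52.3    7.57] F [0.   0.3  0.24] rot [-1.7999e+02  4.0000e-02 -1.5884e+02] t 7.3
```

Request:
jog_arm --pt "-0.25 0 0" --pt "-0.38 0 0" --pt "-0.43 0 0" --pt "-0.43 0 0" --pt "-0.43 0 0" --twist '[0,0,0,0,0]'

```text
t: 7.8
ee_pos: [0.4527, -0.0545, 0.0075]
tool_rot: [180.0, -0.0, -158.8]
force: [-0.2, -1.0, 0.7]
width: 0.0007
finger_force: 0.1
```

```bash
python3 -c "
from h import *
avg(3)"
```

```text
avgF gauge [-0.52  0.05 -0.37]
gauge-frame tcp mm [-32.06  52.56   7.54] F [-0.59 -0.44 -0.08] rot [ 180.     -0.   -158.82] t 7.95
```

Request:
jog_arm --pt "-0.04 0 0" --pt "-0.04 0 0" --pt "-0.04 0 0" --twist '[0,0,0]'

```text
t: 8.25
ee_pos: [0.4527, -0.0545, 0.0075]
tool_rot: [180.0, -0.0, -158.8]
force: [-1.4, -0.6, -0.0]
width: 0.0007
finger_force: 0.7
```

```bash
python3 -c "
from h import *
avg(2)"
```

```text
avgF gauge [-1.19 -0.19  1.31]
gauge-frame tcp mm [-32.02  52.6    7.49] F [-1.65 -0.29  1.03] rot [ 1.7999e+02 -5.0000e-02 -1.5883e+02] t 8.35
```

Request:
jog_arm --pt "1.6 0 0" --pt "1.6 -2.6 0" --pt "1.6 -2.6 0" --pt "0.6 -2.6 0" --pt "0.6 -2.6 0" --twist '[0,0,0,0,0]'

```text
t: 8.85
ee_pos: [0.4587, -0.08, 0.0077]
tool_rot: [-180.0, 0.1, -158.8]
force: [-0.4, 0.5, 0.1]
width: 0.0008
finger_force: 0.0
```

Request:
jog_arm --pt "-0.3 0 0" --pt "-0.5 0 0" --pt "-0.57 0 0" --pt "-0.57 0 0" --pt "-0.57 0 0" --twist '[0,0,0,0,0]'

```text
t: 9.35
ee_pos: [0.4621, -0.0786, 0.0075]
tool_rot: [180.0, 0.0, -158.8]
force: [-1.1, 0.3, -0.9]
width: 0.0007
finger_force: 0.2
```

```bash
python3 -c "
from h import *
avg(3)"
```

```text
avgF gauge [-0.87  0.62 -0.01]
gauge-frame tcp mm [-31.87  26.6    7.56] F [-1.08  0.6  -0.31] rot [ 1.8000e+02  1.0000e-02 -1.5883e+02] t 9.5
```

Request:
jog_arm --pt "-0.04 0 0" --pt "-0.04 0 0" --pt "-0.04 0 0" --twist '[0,0,0]'

```text
t: 9.8
ee_pos: [0.4622, -0.0787, 0.0075]
tool_rot: [180.0, -0.0, -158.8]
force: [-2.0, -0.5, 1.6]
width: 0.0007
finger_force: 0.8
```

```bash
python3 -c "
from h import *
avg(2)"
```

```text
avgF gauge [-1.47 -0.39  0.44]
gauge-frame tcp mm [-31.86  26.59   7.51] F [-1.39  0.12  0.74] rot [ 1.7999e+02 -4.0000e-02 -1.5883e+02] t 9.9
```

Request:
jog_arm --pt "1.6 0 0" --pt "1.6 -1.4 0" --pt "1.6 -1.4 0" --pt "0.6 -1.4 0" --pt "0.6 -1.4 0" --twist '[0,0,0,0,0]'

```text
t: 10.4
ee_pos: [0.4641, -0.0931, 0.0077]
tool_rot: [-180.0, 0.1, -158.8]
force: [0.5, 0.7, -0.8]
width: 0.0002
finger_force: 0.0
```

Request:
jog_arm --pt "-0.3 0 0" --pt "-0.5 0 0" --pt "-0.58 0 0" --pt "-0.58 0 0" --pt "-0.58 0 0" --twist '[0,0,0,0,0]'

```text
t: 10.9
ee_pos: [0.4672, -0.0916, 0.0075]
tool_rot: [180.0, -0.0, -158.8]
force: [-0.2, 0.3, -1.5]
width: 0.0008
finger_force: 0.3
```

```bash
python3 -c "
from h import *
avg(3)"
```

```text
avgF gauge [-0.95  0.53 -0.24]
gauge-frame tcp mm [-31.83  12.63   7.5 ] F [-0.49  1.    0.11] rot [ 1.7999e+02 -1.0000e-02 -1.5883e+02] t 11.05
```

Request:
jog_arm --pt "-0.03 0 0" --pt "-0.03 0 0" --pt "-0.03 0 0" --pt "1.5 0 0" --pt "1.5 -1.4 0" --twist '[0,0,0,0,0]'

```text
t: 11.55
ee_pos: [0.457, -0.1099, 0.0075]
tool_rot: [180.0, -0.0, -158.8]
force: [0.5, -0.6, -0.0]
width: 0.0003
finger_force: 0.0
```

Request:
jog_arm --pt "0 0 0" --pt "-0.6 0 0" --pt "-1.2 0 0" --pt "-1.48 0 0" --pt "-1.51 0 0" --twist '[0,0,0,0,0]'

```text
t: 12.05
ee_pos: [0.4724, -0.1045, 0.0074]
tool_rot: [180.0, -0.1, -158.8]
force: [-2.9, -1.8, 2.2]
width: 0.0004
finger_force: 1.3
```

```bash
python3 -c "
from h import *
avg(4)"
```

```text
avgF gauge [-1.56 -0.17  0.49]
gauge-frame tcp mm [-31.73  -1.22   7.43] F [-0.9   0.35 -0.8 ] rot [ 1.7999e+02 -2.0000e-02 -1.5882e+02] t 12.25
```

Request:
jog_arm --pt "1.5 0 0" --pt "1.5 -1.4 0" --pt "1.5 -1.4 0" --pt "0.6 -1.4 0" --pt "0.1 -1.4 0" --twist '[0,0,0,0,0]'

```text
t: 12.75
ee_pos: [0.4777, -0.1176, 0.0076]
tool_rot: [-180.0, 0.0, -158.8]
force: [-0.4, -1.4, 0.8]
width: 0.0004
finger_force: 3.0
```

Request:
jog_arm --pt "-0.07 0 0" --pt "-0.1 0 0" --pt "-0.12 0 0" --pt "-0.12 0 0" --twist '[0,0,0,0]'

```text
t: 13.15
ee_pos: [0.4779, -0.1175, 0.0075]
tool_rot: [180.0, 0.0, -158.8]
force: [-1.2, -0.5, 0.6]
width: 0.0004
finger_force: 0.3
```

```bash
python3 -c "
from h import *
avg(4)"
```

```text
avgF gauge [-0.73  0.58 -0.05]
gauge-frame tcp mm [-31.26 -15.4    7.56] F [-0.85 -0.42  0.18] rot [ 1.8000e+02  1.0000e-02 -1.5882e+02] t 13.35
```

Request:
jog_arm --pt "1.5 0 0" --pt "1.5 -1.4 0" --pt "1.5 -1.4 0" --pt "0.6 -1.4 0" --pt "0.1 -1.4 0" --twist '[0,0,0,0,0]'

```text
t: 13.85
ee_pos: [0.4827, -0.1311, 0.0076]
tool_rot: [-180.0, 0.0, -158.8]
force: [-1.2, -1.1, 0.4]
width: 0.0004
finger_force: 0.4
```

Request:
jog_arm --pt "-0.07 0 0" --pt "-0.1 0 0" --pt "-0.12 0 0" --pt "-0.12 0 0" --twist '[0,0,0,0]'

```text
t: 14.25
ee_pos: [0.4832, -0.1305, 0.0075]
tool_rot: [-180.0, 0.0, -158.8]
force: [0.1, -0.3, 0.6]
width: 0.0005
finger_force: 0.1
```

```bash
python3 -c "
from h import *
avg(4)"
```

```text
avgF gauge [-0.18 -0.37  0.29]
gauge-frame tcp mm [-30.94 -29.42   7.62] F [ 0.18  0.78 -0.34] rot [-1.7999e+02  2.0000e-02 -1.5881e+02] t 14.45
```

Request:
jog_arm --pt "-0.03 0 0" --pt "-0.05 0 0" --pt "-0.05 0 0" --twist '[0,0,0]'

```text
t: 14.75
ee_pos: [0.4833, -0.1305, 0.0075]
tool_rot: [180.0, -0.0, -158.8]
force: [-1.8, -0.5, 1.1]
width: 0.0002
finger_force: 0.5
```

```bash
python3 -c "
from h import *
avg(4)"
```

```text
avgF gauge [-1.2   0.05  0.96]
gauge-frame tcp mm [-30.89 -29.4    7.51] F [-1.65  0.84  1.73] rot [ 1.7999e+02 -3.0000e-02 -1.5883e+02] t 14.95
```

Request:
jog_arm --pt "1.2 0 0" --pt "1.2 -1.4 0" --pt "1.2 -1.4 0" --pt "0.6 -1.4 0" --pt "0.3 -1.4 0" --twist '[0,0,0,0,0]'

```text
t: 15.45
ee_pos: [0.4868, -0.1446, 0.0077]
tool_rot: [-180.0, 0.1, -158.8]
force: [0.1, -0.4, 0.5]
width: 0.0007
finger_force: 0.0
```

Request:
jog_arm --pt "-0.1 0 0" --pt "-0.2 0 0" --pt "-0.28 0 0" --pt "-0.3 0 0" --twist '[0,0,0,0]'

```text
t: 15.85
ee_pos: [0.4883, -0.1435, 0.0075]
tool_rot: [180.0, -0.0, -158.8]
force: [-0.8, 0.0, -0.3]
width: 0.0007
finger_force: 0.3
```

```bash
python3 -c "
from h import *
avg(4)"
```

```text
avgF gauge [-0.84  0.21 -0.05]
gauge-frame tcp mm [-30.83 -43.33   7.48] F [-1.19  0.81 -0.42] rot [ 1.7999e+02 -2.0000e-02 -1.5883e+02] t 16.05
```

Request:
jog_arm --pt "-0.03 0 0" --pt "-0.05 0 0" --pt "-0.05 0 0" --twist '[0,0,0]'

```text
t: 16.35
ee_pos: [0.4884, -0.1435, 0.0074]
tool_rot: [180.0, -0.1, -158.8]
force: [-2.1, -0.0, 1.4]
width: 0.0007
finger_force: 1.1
```

```bash
python3 -c "
from h import *
avg(4)"
```

```text
avgF gauge [-2.74  0.48  1.33]
gauge-frame tcp mm [-30.72 -43.29   7.43] F [-3.71  0.68  1.69] rot [ 1.7997e+02 -7.0000e-02 -1.5883e+02] t 16.55
```

Request:
jog_arm --pt "1.2 0 0" --pt "1.2 -1 0" --pt "1.2 -1 0" --pt "0.6 -1 0" --pt "0.3 -1 0" --twist '[0,0,0,0,0]'

```text
t: 17.05
ee_pos: [0.4912, -0.1537, 0.0077]
tool_rot: [-180.0, 0.1, -158.8]
force: [0.3, -0.6, 0.3]
width: 0.0006
finger_force: 0.2
```

Request:
jog_arm --pt "-0.1 0 0" --pt "-0.2 0 0" --pt "-0.28 0 0" --pt "-0.3 0 0" --twist '[0,0,0,0]'

```text
t: 17.45
ee_pos: [0.4921, -0.1527, 0.0074]
tool_rot: [180.0, -0.1, -158.8]
force: [-1.6, -1.6, 0.1]
width: 0.0002
finger_force: 0.9
```

```bash
python3 -c "
from h import *
avg(4)"
```

```text
avgF gauge [-1.5  -0.22  0.56]
gauge-frame tcp mm [-30.66 -53.28   7.42] F [-1.6  -0.45  0.38] rot [ 1.7997e+02 -6.0000e-02 -1.5884e+02] t 17.65
```

All stations done. I retreat, lift, and look.

Request:
jog_arm --pt "2.5 0 0" --pt "2.5 2 -4" --pt "0 4 -8" --pt "-3 6 -10" --pt "-5.5 6 -10" --twist '[0,0,0,0,0]'

```text
t: 18.15
ee_pos: [0.526, -0.0745, 0.1122]
tool_rot: [-179.8, 0.6, -158.7]
force: [0.4, 0.2, -0.2]
width: 0.0002
finger_force: 0.0
```

Request:
jog_arm --pt "-1 0 0" --pt "-1 0 0" --pt "-1 0 0" --twist '[0,0,0]'

```text
t: 18.45
ee_pos: [0.5303, -0.0736, 0.1065]
tool_rot: [179.9, -0.1, -158.9]
force: [-0.5, -0.6, 0.4]
width: 0.0005
finger_force: 0.0
```

```bash
python3 - <<'E'
from h import *
s=ctrl.state(); im=capture("wrist")[:,:,::-1]; np.save("s4.npy",s,allow_pickle=True);g(s)
cv2.imwrite("pics/w4.png",cv2.resize(im[60:230,190:450],None,fx=3,fy=3,interpolation=cv2.INTER_CUBIC))
E
```

```text
gauge-frame tcp mm [ 33.52   6.75 106.53] F [-0.67 -0.4   0.37] rot [ 1.7994e+02 -1.4000e-01 -1.5887e+02] t 18.45
```

View pics/w4.png

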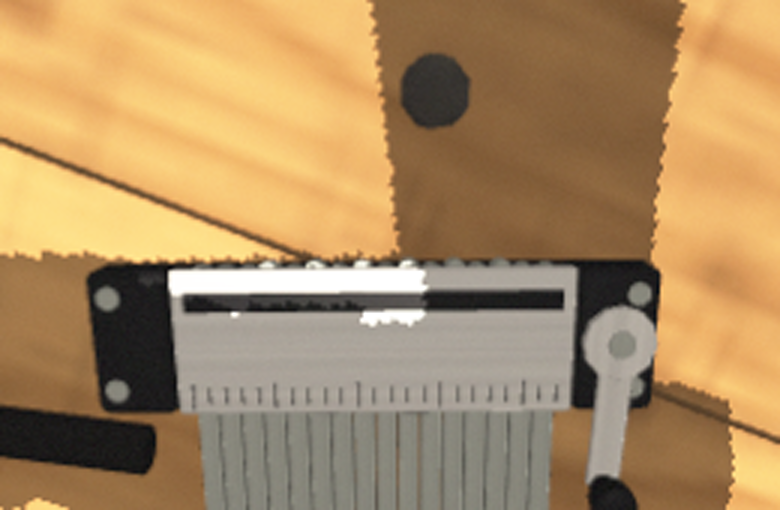

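The blades now sit near the edge line at row 265. Small alternating bumps show at (268,264), (315,266), (360,266), (408,266), (455,264) and (500,264), so I check the rear ends for evenness.

Request:
jog_arm --pt "-3 0 0" --pt "-6 0 0" --pt "-6.5 0 0" --pt "-6.5 0 0" --pt "-6.5 0 0" --twist '[0,0,0,0,0]'

```text
t: 19.0
ee_pos: [0.5907, -0.0504, 0.1069]
tool_rot: [180.0, -0.1, -158.9]
force: [0.7, -0.5, -0.5]
width: 0.0006
finger_force: 0.0
```

```bash
python3 - <<'E'
from h import *
s=ctrl.state(); im=capture("wrist")[:,:,::-1]; np.save("s5.npy",s,allow_pickle=True);g(s)
cv2.imwrite("pics/w5full.png",im)
cv2.imwrite("pics/w5.png",cv2.resize(im[50:200,220:420],None,fx=4,fy=4,interpolation=cv2.INTER_CUBIC))
E
```

```text
gauge-frame tcp mm [ 98.17   6.67 106.94] F [ 0.51 -0.73 -0.51] rot [ 1.7996e+02 -1.2000e-01 -1.5888e+02] t 19.0
```

View pics/w5.png

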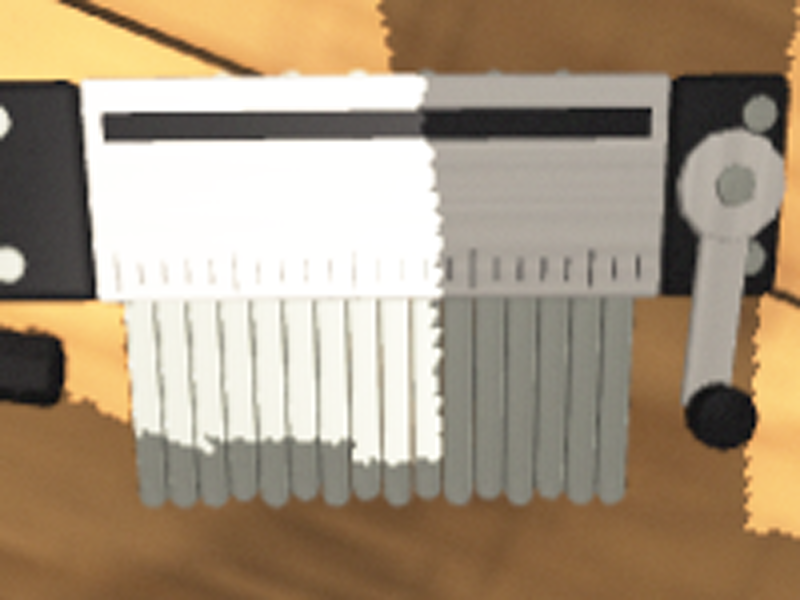

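The rear ends alternate by about 1 mm. Short ones are at x≈245, 305, 367, 428, 489 and 549, which are the odd blades. These sat at the seam between the two fingers, because my stations were two pitches apart. I'll press again, shifted by one pitch. First I check the gauge pose.

```bash
python3 - <<'E'
from h import *
for s,a,sc,off in(("s4",[[169,268],[578,264],[575,409],[179,412],[623,344]],3,[190,60]),("s5",[[82,82],[668,76],[660,296],[98,300],[735,185]],4,[220,50])):
    C=cam("wrist",np.load(s+".npy",allow_pickle=True).item())
    c=ray(np.array(a)/sc+off,.022,C)[:,:2]
    print("centre",c[:4].mean(0),[np.degrees(np.arctan2(-(c[b]-c[q])[0],(c[b]-c[q])[1])).round(2) for q,b in((0,1),(3,2))],"pin",c[4])
C=cam("wrist",np.load("s5.npy",allow_pickle=True).item())
print(ray(np.array([[721,416]])/4+[220,50],.045,C))
E
```

```text
centre [ 0.5020315  -0.09194291] [np.float64(21.7), np.float64(21.62)] pin [ 0.47641445 -0.02251166]
centre [ 0.50319013 -0.09193248] [np.float64(21.65), np.float64(21.53)] pin [ 0.47526372 -0.02321087]
[[ 0.51871727 -0.01218713  0.045     ]]
```

Request:
jog_arm --pt "4 0.5 0" --pt "8 1 0" --pt "12 2.5 0" --pt "14.8 3.5 0" --pt "14.8 3.8 0" --twist '[-0.5,-0.5,-0.5,-0.5,-0.5]'

```text
t: 19.55
ee_pos: [0.435, -0.0689, 0.1075]
tool_rot: [179.9, -0.2, -158.4]
force: [0.9, 0.7, -0.3]
width: 0.0003
finger_force: 0.0
```

Request:
jog_arm --pt "0 0 4" --pt "0 0 8" --pt "0 0 9.9" --pt "0 0 9.9" --pt "-0.8 0 9.9" --twist '[0,0,0,0,0]'

```text
t: 20.05
ee_pos: [0.4476, -0.0651, 0.0089]
tool_rot: [180.0, -0.1, -158.3]
force: [-0.3, -0.6, 0.3]
width: 0.0005
finger_force: 0.0
```

```bash
python3 -c "
from h import *
avg(3)"
```

```text
avgF gauge [0.89 0.16 0.43]
gauge-frame tcp mm [-38.04  44.26   9.98] F [ 0.09  0.19 -0.39] rot [-179.95    0.23 -158.29] t 20.2
```

Request:
jog_arm --pt "-0.3 0.1 0.05" --pt "-0.5 0.1 0.05" --pt "-0.58 0.1 0.05" --pt "-0.6 0.1 0.05" --pt "-0.62 0.1 0.05" --twist '[0,0,0,0,0]'

```text
t: 20.7
ee_pos: [0.4533, -0.0616, 0.0081]
tool_rot: [180.0, -0.0, -158.3]
force: [-0.5, 0.7, -0.4]
width: 0.0005
finger_force: 0.0
```

```bash
python3 -c "
from h import *
avg(4)"
```

```text
avgF gauge [-0.05 -0.22 -0.2 ]
gauge-frame tcp mm [-34.13  45.67   8.  ] F [-0.74  0.47 -0.34] rot [ 1.8000e+02 -1.0000e-02 -1.5833e+02] t 20.9
```

Request:
jog_arm --pt "-0.1 0 0" --pt "-0.15 0 0" --pt "-0.2 0 0" --pt "-0.22 0 0" --twist '[0,0,0,0]'

```text
t: 21.3
ee_pos: [0.4553, -0.0609, 0.008]
tool_rot: [180.0, -0.0, -158.3]
force: [-0.7, -0.4, -0.1]
width: 0.0003
finger_force: 0.2
```

```bash
python3 -c "
from h import *
avg(3)"
```

```text
avgF gauge [-0.17 -0.26  0.19]
gauge-frame tcp mm [-31.81  45.69   8.04] F [-0.66 -0.11  0.98] rot [-180.     -0.   -158.32] t 21.45
```

Request:
jog_arm --pt "-0.04 0 0" --pt "-0.05 0 0" --pt "-0.05 0 0" --twist '[0,0,0]'

```text
t: 21.75
ee_pos: [0.4556, -0.0607, 0.008]
tool_rot: [180.0, -0.0, -158.3]
force: [-0.8, -0.5, -0.5]
width: 0.0002
finger_force: 0.4
```

```bash
python3 -c "
from h import *
avg(3)"
```

```text
avgF gauge [-0.78 -0.27 -0.07]
gauge-frame tcp mm [-31.49  45.72   8.02] F [-1.04  0.07  0.2 ] rot [ 1.8000e+02 -2.0000e-02 -1.5832e+02] t 21.9
```

Request:
jog_arm --pt "-0.04 0 0" --pt "-0.05 0 0" --pt "-0.05 0 0" --twist '[0,0,0]'

```text
t: 22.2
ee_pos: [0.4557, -0.0607, 0.008]
tool_rot: [180.0, -0.1, -158.3]
force: [-1.9, -1.5, 1.4]
width: 0.0003
finger_force: 1.3
```

```bash
python3 -c "
from h import *
avg(3)"
```

```text
avgF gauge [-2.6  -0.33  2.16]
gauge-frame tcp mm [-31.47  45.74   7.96] F [-2.27  0.5   2.37] rot [ 1.7999e+02 -7.0000e-02 -1.5833e+02] t 22.35
```

Request:
jog_arm --pt "0.8 0 0" --pt "0.8 -2.8 0" --pt "0.8 -2.8 0" --pt "0.3 -2.8 0" --pt "0.15 -2.8 0" --twist '[0,0,0,0,0]'

```text
t: 22.85
ee_pos: [0.4657, -0.0866, 0.0081]
tool_rot: [-180.0, 0.0, -158.3]
force: [-0.4, 0.2, 0.8]
width: 0.0007
finger_force: 0.4
```

Request:
jog_arm --pt "-0.05 0 0" --pt "-0.1 0 0" --pt "-0.14 0 0" --pt "-0.14 0 0" --twist '[0,0,0,0]'

```text
t: 23.25
ee_pos: [0.4658, -0.0864, 0.0079]
tool_rot: [180.0, -0.1, -158.3]
force: [-1.7, 0.3, 0.8]
width: 0.0003
finger_force: 0.8
```

```bash
python3 -c "
from h import *
avg(3)"
```

```text
avgF gauge [-1.71  1.09  0.1 ]
gauge-frame tcp mm [-31.25  18.01   7.87] F [-1.47  1.32 -0.07] rot [ 1.7997e+02 -7.0000e-02 -1.5833e+02] t 23.4
```

Request:
jog_arm --pt "0.8 0 0" --pt "0.8 -2.8 0" --pt "0.8 -2.8 0" --pt "0.3 -2.8 0" --pt "0.15 -2.8 0" --twist '[0,0,0,0,0]'

```text
t: 23.9
ee_pos: [0.4758, -0.1128, 0.0081]
tool_rot: [-180.0, 0.0, -158.3]
force: [-0.4, -0.6, 1.1]
width: 0.0006
finger_force: 0.4
```

Request:
jog_arm --pt "-0.05 0 0" --pt "-0.1 0 0" --pt "-0.15 0 0" --pt "-0.15 0 0" --twist '[0,0,0,0]'

```text
t: 24.3
ee_pos: [0.4761, -0.1124, 0.0079]
tool_rot: [180.0, -0.1, -158.3]
force: [-1.5, -0.4, 0.8]
width: 0.0004
finger_force: 0.9
```

```bash
python3 -c "
from h import *
avg(3)"
```

```text
avgF gauge [-1.8   0.97  0.78]
gauge-frame tcp mm [-31.02  -9.96   7.89] F [-2.5   0.93  0.77] rot [ 1.7997e+02 -7.0000e-02 -1.5833e+02] t 24.45
```

Request:
jog_arm --pt "0.8 0 0" --pt "0.8 -2.8 0" --pt "0.8 -2.8 0" --pt "0.3 -2.8 0" --pt "0.15 -2.8 0" --twist '[0,0,0,0,0]'

```text
t: 24.95
ee_pos: [0.4863, -0.1388, 0.0081]
tool_rot: [-180.0, 0.0, -158.3]
force: [-0.2, 0.2, 0.1]
width: 0.0004
finger_force: 0.2
```

Request:
jog_arm --pt "-0.05 0 0" --pt "-0.1 0 0" --pt "-0.15 0 0" --pt "-0.15 0 0" --twist '[0,0,0,0]'

```text
t: 25.35
ee_pos: [0.4864, -0.1384, 0.0079]
tool_rot: [180.0, -0.1, -158.3]
force: [-1.9, -0.6, 1.2]
width: 0.0005
finger_force: 0.9
```

```bash
python3 -c "
from h import *
avg(3)"
```

```text
avgF gauge [-2.35  1.14  1.74]
gauge-frame tcp mm [-30.77 -37.91   7.89] F [-3.05  0.99  1.68] rot [ 1.7996e+02 -8.0000e-02 -1.5833e+02] t 25.5
```

Request:
jog_arm --pt "2.5 0 0" --pt "2.5 1 -4" --pt "2.5 2 -8.5" --pt "-1 3.5 -9.9" --pt "-5 4.5 -9.9" --twist '[0,0,0,0,0]'

```text
t: 26.0
ee_pos: [0.5197, -0.0775, 0.1112]
tool_rot: [-179.9, 0.5, -158.3]
force: [1.0, -0.8, -0.6]
width: 0.0002
finger_force: 0.0
```

Request:
jog_arm --pt "-4 0 0" --pt "-8 0 0" --pt "-8 0 0" --pt "-8 0 0" --pt "-8 0 0" --twist '[0,0,0,0,0]'

```text
t: 26.5
ee_pos: [0.5906, -0.049, 0.1068]
tool_rot: [180.0, -0.0, -158.3]
force: [-0.3, 0.1, 0.4]
width: 0.0005
finger_force: 0.0
```

```bash
python3 - <<'E'
from h import *
s=ctrl.state(); im=capture("wrist")[:,:,::-1]; np.save("s6.npy",s,allow_pickle=True);g(s)
cv2.imwrite("pics/w6full.png",im)
cv2.imwrite("pics/w6.png",cv2.resize(im[50:200,220:420],None,fx=4,fy=4,interpolation=cv2.INTER_CUBIC))
C=cam("wrist",s)
# rear blade ends: grey/white (low saturation) columns, sampled at each blade's expected axis
hsv=cv2.cvtColor(im,cv2.COLOR_BGR2HSV).astype(float); m=(hsv[...,1]<60)&(hsv[...,2]>70)
y=np.radians(21.7);ex=np.array([np.cos(y),np.sin(y)]);ey=np.array([-ex[1],ex[0]]);c=np.array([.5025,-.092])
out=[]
S=cv2.GaussianBlur(hsv[...,1].astype(np.float32),(0,0),.6)
for i in range(16):
    gx=np.arange(45,85,.1); P=c+gx[:,None]*1e-3*ex+(52.5-7*i)*1e-3*ey
    q=proj(np.c_[P,np.full(len(P),.016)],C).astype(np.float32)
    v=cv2.remap(S,q[:,0],q[:,1],cv2.INTER_LINEAR)[:,0]
    k=np.where(v>70)[0]; out.append(round(float(gx[k[0]]),1) if len(k) else None)
print(out)
E
```

```text
gauge-frame tcp mm [ 98.6    8.08 106.76] F [-0.28  0.25  0.38] rot [ 1.7998e+02 -4.0000e-02 -1.5835e+02] t 26.5
[67.9, 67.9, 68.0, 67.9, 67.9, 67.8, 67.9, 67.9, 68.0, 67.9, 68.0, 67.9, 67.9, 67.9, 67.8, 67.7]
```

View pics/w6.png

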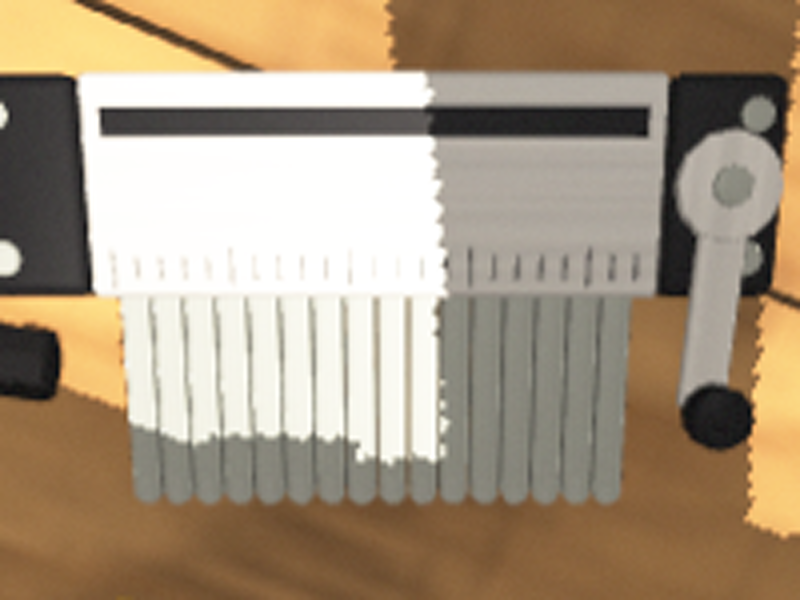

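The last view shows all blades' rear ends in one line, at row ~500 in the crop. They measure at gauge x = 67.7–68.0 mm, so all are flush. The knob at (718,416) is at gauge (44.6, 68.1). I now go to the outer side of the knob.

Request:
jog_arm --pt "2.5 4 0" --pt "5.4 8 0" --pt "5.4 8.8 0" --pt "5.4 8.8 3.5" --pt "5.4 8.8 7.2" --twist '[0,0,0,0,0]'

```text
t: 27.05
ee_pos: [0.5098, 0.0136, 0.0365]
tool_rot: [-180.0, 0.4, -158.3]
force: [0.6, 0.6, -1.3]
width: 0.0003
finger_force: 0.0
```

Request:
jog_arm --pt "0 0 0" --pt "0 0 0" --pt "0 -0.5 0" --twist '[0,0,0]'

```text
t: 27.35
ee_pos: [0.512, 0.0087, 0.0369]
tool_rot: [-180.0, 0.2, -158.3]
force: [0.7, 1.0, -0.3]
width: 0.0005
finger_force: 0.0
```

```bash
python3 -c "
from h import *
g(None,(.5025,-.092),21.7)"
```

```text
gauge-frame tcp mm [46.01 90.02 36.91] F [ 1.03  0.65 -0.26] rot [-179.97    0.2  -158.27] t 27.35
```

Request:
jog_arm --pt "0 -0.5 0" --pt "0.1 -0.9 0" --pt "0.2 -1.3 0" --pt "0.3 -1.7 0" --pt "0.4 -2.1 0" --twist '[0,0,0,0,0]'

```text
t: 27.85
ee_pos: [0.5147, -0.0129, 0.0352]
tool_rot: [180.0, 0.0, -158.3]
force: [0.3, 0.6, 0.6]
width: 0.0002
finger_force: 0.5
```

Request:
jog_arm --pt "0.1 -0.4 0" --pt "0.2 -0.7 0" --pt "0.3 -1 0" --pt "0.4 -1.2 0" --pt "0.4 -1.2 0" --twist '[0,0,0,0,0]'

```text
t: 28.35
ee_pos: [0.5147, -0.0255, 0.0347]
tool_rot: [180.0, -0.1, -158.4]
force: [-1.4, 0.8, -0.4]
width: 0.0005
finger_force: 0.6
```

```bash
cat > k.py <<'E'
from h import *
s=ctrl.state();g(s,(.5025,-.092),21.7)
im=capture("top");C=cam("top"); cv2.imwrite("pics/k%d.png"%(s["t"]*100),im[:,:,::-1])
E
python3 k.py
```

```text
gauge-frame tcp mm [35.93 57.27 34.73] F [-0.99  1.26 -0.4 ] rot [ 1.7998e+02 -7.0000e-02 -1.5835e+02] t 28.35
```

Request:
jog_arm --pt "0 0.5 0" --pt "-1.2 0.5 0" --pt "-2.2 0.5 0" --pt "-2.2 -1 0" --pt "-2.2 -2 0" --twist '[0,0,0,0,0]'

```text
t: 28.9
ee_pos: [0.5444, -0.036, 0.035]
tool_rot: [-180.0, 0.0, -158.3]
force: [0.4, -0.1, 0.5]
width: 0.0003
finger_force: 0.0
```

Request:
jog_arm --pt "0.4 0 0" --pt "0.8 0 0" --pt "1.2 -0.1 0" --pt "1.6 -0.2 0" --pt "2 -0.3 0" --twist '[0,0,0,0,0]'

```text
t: 29.4
ee_pos: [0.5259, -0.0458, 0.0353]
tool_rot: [-180.0, 0.1, -158.3]
force: [2.5, 0.6, -1.0]
width: 0.0007
finger_force: 1.1
```

```bash
python3 k.py
```

```text
gauge-frame tcp mm [38.79 34.33 35.32] F [ 2.5  -0.38 -0.95] rot [-1.7998e+02  8.0000e-02 -1.5830e+02] t 29.4
```

Request:
jog_arm --pt "0.4 -0.1 0" --pt "0.8 -0.2 0" --pt "1.2 -0.3 0" --pt "1.5 -0.3 0" --pt "1.8 -0.3 0" --twist '[0,0,0,0,0]'

```text
t: 29.95
ee_pos: [0.5092, -0.0554, 0.0349]
tool_rot: [180.0, -0.1, -158.3]
force: [1.5, -0.6, -0.2]
width: 0.0003
finger_force: 0.6
```

```bash
cat > k.py <<'E'
from h import *
F=[]
for i in range(3): capture("side");F.append(ctrl.state()["force"])
print(R.from_euler("z",-21.7,degrees=True).apply(np.mean(F,0)).round(2));g(None,(.5025,-.092),21.7)
E
python3 k.py
```

```text
[ 0.35 -0.09  0.05]
gauge-frame tcp mm [19.26 31.75 34.72] F [ 0.16 -0.5   0.48] rot [ 1.7995e+02 -1.5000e-01 -1.5835e+02] t 30.1
```

Request:
jog_arm --pt "0.1 -0.1 0" --pt "0.2 -0.2 0" --pt "0.3 -0.2 0" --pt "0.3 -0.2 0" --twist '[0,0,0,0]'

```text
t: 30.5
ee_pos: [0.508, -0.0583, 0.035]
tool_rot: [-180.0, -0.0, -158.3]
force: [-0.1, 0.2, -0.1]
width: 0.0004
finger_force: 0.4
```

```bash
python3 k.py
```

```text
[ 1.08 -0.21 -0.77]
gauge-frame tcp mm [17.6  29.35 35.03] F [ 1.86 -0.54 -0.2 ] rot [-1.8000e+02 -1.0000e-02 -1.5832e+02] t 30.65
```

Request:
jog_arm --pt "0.05 0 0" --pt "0.05 0 0" --pt "0.05 0 0" --twist '[0,0,0]'

```text
t: 30.95
ee_pos: [0.5078, -0.0584, 0.0351]
tool_rot: [-180.0, 0.0, -158.3]
force: [1.1, 0.4, 0.3]
width: 0.0005
finger_force: 0.5
```

```bash
python3 k.py
```

```text
[ 1.28 -1.04 -0.06]
gauge-frame tcp mm [17.3  29.32 35.11] F [ 0.9  -0.6   0.47] rot [-1.7999e+02  2.0000e-02 -1.5832e+02] t 31.1
```

Request:
jog_arm --pt "0.05 0 0" --pt "0.08 0 0" --pt "0.08 0 0" --pt "0.08 0 0" --twist '[0,0,0,0]'

```text
t: 31.5
ee_pos: [0.5069, -0.0587, 0.0351]
tool_rot: [-180.0, 0.0, -158.3]
force: [1.1, -0.1, -0.5]
width: 0.0003
finger_force: 0.6
```

```bash
python3 k.py
```

```text
[ 1.2  -0.73  0.03]
gauge-frame tcp mm [16.42 29.35 35.1 ] F [ 1.47 -0.97 -0.84] rot [-1.8000e+02  1.0000e-02 -1.5832e+02] t 31.65
```

Request:
jog_arm --pt "0.05 0 0" --pt "0.06 0 0" --pt "0.06 0 0" --pt "0.06 0 0" --twist '[0,0,0,0]'

```text
t: 32.05
ee_pos: [0.5063, -0.0589, 0.0351]
tool_rot: [-180.0, 0.0, -158.3]
force: [1.6, 0.1, 0.2]
width: 0.0003
finger_force: 0.6
```

```bash
python3 k.py
```

```text
[ 1.   -0.53  0.51]
gauge-frame tcp mm [15.75 29.38 35.08] F [ 1.05 -0.34  0.51] rot [-180.      0.   -158.32] t 32.2
```

Request:
jog_arm --pt "0.05 0 0" --pt "0.05 0 0" --pt "0.05 0 0" --twist '[0,0,0]'

```text
t: 32.5
ee_pos: [0.5055, -0.0591, 0.035]
tool_rot: [180.0, -0.0, -158.3]
force: [0.8, 0.2, -0.6]
width: 0.0004
finger_force: 0.4
```

```bash
python3 k.py
```

```text
[0.53 0.07 0.34]
gauge-frame tcp mm [15.   29.45 34.96] F [0.8  0.05 0.04] rot [ 1.7999e+02 -3.0000e-02 -1.5832e+02] t 32.65
```

Request:
jog_arm --pt "0.05 0 0" --pt "0.05 0 0" --pt "0.05 0 0" --twist '[0,0,0]'

```text
t: 32.95
ee_pos: [0.5053, -0.0593, 0.0351]
tool_rot: [180.0, -0.0, -158.3]
force: [1.9, 0.3, 0.0]
width: 0.0005
finger_force: 0.4
```

```bash
python3 k.py
```

```text
[ 0.8  -0.63  0.06]
gauge-frame tcp mm [14.66 29.4  35.  ] F [ 0.19 -0.81 -0.12] rot [ 1.8000e+02 -1.0000e-02 -1.5832e+02] t 33.1
```

Request:
jog_arm --pt "0.04 0 0" --pt "0.04 0 0" --pt "0.04 0 0" --twist '[0,0,0]'

```text
t: 33.4
ee_pos: [0.505, -0.0594, 0.0351]
tool_rot: [-180.0, 0.0, -158.3]
force: [1.1, 0.3, -0.2]
width: 0.0007
finger_force: 0.4
```

```bash
python3 k.py
```

```text
[ 0.92 -0.17 -0.34]
gauge-frame tcp mm [14.34 29.38 35.05] F [0.94 0.24 0.07] rot [-180.      0.   -158.32] t 33.55
```

Request:
jog_arm --pt "0.04 0 0" --pt "0.06 0 0" --pt "0.06 0 0" --pt "0.06 0 0" --twist '[0,0,0,0]'

```text
t: 33.95
ee_pos: [0.5044, -0.0597, 0.0351]
tool_rot: [-180.0, -0.0, -158.3]
force: [1.5, 0.3, -0.4]
width: 0.0005
finger_force: 0.4
```

```bash
python3 k.py
```

```text
[ 0.63 -0.45  0.21]
gauge-frame tcp mm [13.72 29.36 35.05] F [0.88 0.14 0.19] rot [ 180.     -0.   -158.32] t 34.1
```

Request:
jog_arm --pt "0.04 0 0" --pt "0.04 0 0" --pt "0.04 0 0" --twist '[0,0,0]'

```text
t: 34.4
ee_pos: [0.504, -0.0598, 0.0351]
tool_rot: [180.0, -0.0, -158.3]
force: [1.0, 0.2, -0.2]
width: 0.0008
finger_force: 0.4
```

```bash
python3 k.py
```

```text
[ 0.44 -0.4   0.25]
gauge-frame tcp mm [13.3  29.4  35.04] F [-0.09 -0.38  0.05] rot [ 1.8000e+02 -1.0000e-02 -1.5832e+02] t 34.55
```

Request:
jog_arm --pt "0.04 0 0" --pt "0.06 0 0" --pt "0.06 0 0" --pt "0.06 0 0" --twist '[0,0,0,0]'

```text
t: 34.95
ee_pos: [0.5034, -0.06, 0.0351]
tool_rot: [180.0, -0.0, -158.3]
force: [1.0, 0.6, -0.0]
width: 0.0004
finger_force: 0.4
```

```bash
python3 k.py
```

```text
[1.16 0.06 0.27]
gauge-frame tcp mm [12.72 29.38 35.05] F [1.46 0.14 1.23] rot [ 180.     -0.   -158.32] t 35.1
```

Request:
jog_arm --pt "0.04 0 0" --pt "0.04 0 0" --pt "0.04 0 0" --twist '[0,0,0]'

```text
t: 35.4
ee_pos: [0.5031, -0.0602, 0.0351]
tool_rot: [180.0, -0.0, -158.3]
force: [0.5, 0.3, -0.3]
width: 0.0004
finger_force: 0.4
```

```bash
python3 k.py
```

```text
[ 1.05 -0.27 -0.12]
gauge-frame tcp mm [12.28 29.38 35.04] F [ 0.78 -0.64  0.74] rot [ 1.8000e+02 -1.0000e-02 -1.5832e+02] t 35.55
```

The position has passed my estimate without a firm stop, so I back off, lift and measure the knob.

Request:
jog_arm --pt "-1 0 0" --pt "-1 0 -4" --pt "-4 -1 -7.2" --pt "-8 -2.2 -7.2" --pt "-8 -2.2 -7.2" --twist '[0,0,0,0,0]'

```text
t: 36.05
ee_pos: [0.5909, -0.0503, 0.1081]
tool_rot: [-179.9, 0.3, -158.3]
force: [-0.2, 0.9, 0.1]
width: 0.0003
finger_force: 0.0
```

Request:
jog_arm --pt "0 0 0" --pt "0 0 0" --twist '[0,0]'

```text
t: 36.25
ee_pos: [0.5842, -0.0511, 0.1061]
tool_rot: [180.0, -0.2, -158.3]
force: [-0.2, 0.6, -0.2]
width: 0.0005
finger_force: 0.0
```

```bash
cat > lev.py <<'E'
from h import *
s=ctrl.state(); im=np.ascontiguousarray(capture("wrist")[:,:,::-1]);C=cam("wrist",s);g(s,(.5025,-.092),21.7)
cv2.imwrite("pics/lev%d.png"%(s["t"]*100),im)
v=cv2.cvtColor(im,cv2.COLOR_BGR2GRAY)
M=R.from_euler("z",-21.7,degrees=True)
tog=lambda P:M.apply(P-np.array([.5025,-.092,0]))*1e3
def dark(v):
    m=cv2.morphologyEx((v<60).astype(np.uint8),cv2.MORPH_OPEN,cv2.getStructuringElement(2,(11,11)))
    for c in cv2.findContours(m,0,1)[0]:
        (x,y),r=cv2.minEnclosingCircle(c)
        if y<245 and r<45: print("dark",(round(x),round(y)),"r",round(r,1),"area",cv2.contourArea(c),"g@45",tog(ray([[x,y]],.045,C))[0].round(1))
dark(v)
b=cv2.HoughCircles(cv2.GaussianBlur(v,(0,0),.8),cv2.HOUGH_GRADIENT,1.5,15,param1=100,param2=14,minRadius=5,maxRadius=16)
for x,y,r in (b[0][:12] if b is not None else []):
    if 60<y<245: print("circ",round(x),round(y),round(r,1),"mean",v[int(y),int(x)],"g@45",tog(ray([[x,y]],.045,C))[0].round(1),"g@28",tog(ray([[x,y]],.028,C))[0].round(1))
E
python3 lev.py
```

```text
gauge-frame tcp mm [ 91.05   7.75 106.07] F [ 0.05  0.62 -0.16] rot [ 1.7995e+02 -1.6000e-01 -1.5834e+02] t 36.25
dark (400, 106) r 10.1 area 223.0 g@45 [ 1.5 65.9 45. ]
dark (226, 108) r 13.0 area 309.0 g@45 [  2.8 -65.6  45. ]
dark (353, 97) r 8.1 area 178.5 g@45 [-5.2 30.6 45. ]
dark (398, 66) r 10.1 area 228.0 g@45 [-26.5  62.   45. ]
dark (335, 16) r 13.6 area 476.5 g@45 [-58.2  16.   45. ]
circ 353 97 8.9 mean 36 g@45 [-5.1 30.5 45. ] g@28 [-6.  32.3 28. ]
circ 295 146 13.4 mean 245 g@45 [ 31.5 -14.3  45. ] g@28 [ 33.4 -15.9  28. ]
circ 314 142 15.0 mean 181 g@45 [28.1  1.1 45. ] g@28 [29.6  0.6 28. ]
circ 280 146 13.4 mean 245 g@45 [ 31.5 -26.1  45. ] g@28 [ 33.4 -28.6  28. ]
circ 352 158 13.4 mean 132 g@45 [41.  30.8 45. ] g@28 [43.5 32.6 28. ]
circ 311 161 15.0 mean 245 g@45 [43.4 -1.4 45. ] g@28 [46.1 -2.1 28. ]
circ 328 160 15.0 mean 247 g@45 [42.2 11.7 45. ] g@28 [44.8 12.1 28. ]
circ 353 130 15.0 mean 97 g@45 [18.9 31.3 45. ] g@28 [19.8 33.1 28. ]
circ 374 128 15.0 mean 137 g@45 [17.8 47.5 45. ] g@28 [18.6 50.5 28. ]
circ 404 104 15.0 mean 31 g@45 [ 0.2 69.2 45. ] g@28 [-0.3 73.9 28. ]
circ 334 136 13.4 mean 138 g@45 [23.5 16.3 45. ] g@28 [24.7 17.  28. ]
```

```bash
ls pics | grep lev; cat > mv.py <<'E'
from h import *
import glob
s6=np.load("s6.npy",allow_pickle=True).item();C6=cam("wrist",s6);s=ctrl.state();C=cam("wrist",s)
a=cv2.imread("pics/w6full.png",0);b=cv2.imread(sorted(glob.glob("pics/lev*.png"))[-1],0)
def flow(mask,z):
    p=cv2.goodFeaturesToTrack(a,150,.02,3,mask=mask)
    P=ray(p[:,0],z,C6); guess=proj(P,C).astype(np.float32).reshape(-1,1,2)
    q,st,e=cv2.calcOpticalFlowPyrLK(a,b,p,guess.copy(),None,winSize=(11,11),maxLevel=1,flags=cv2.OPTFLOW_USE_INITIAL_FLOW)
    k=st[:,0]==1; A=P[k,:2]*1e3;B=ray(q[k,0],z,C)[:,:2]*1e3
    T,i=cv2.estimateAffinePartial2D(A,B,ransacReprojThreshold=1.); i=i[:,0]==1
    print("n",k.sum(),"in",i.sum(),"rot",np.degrees(np.arctan2(T[1,0],T[0,0])).round(2),"scale",np.hypot(*T[:2,0]).round(3),"mean shift mm",np.median(B[i]-A[i],0).round(2))
    return T
m=np.zeros_like(a); m[60:176,190:385]=255; flow(m,.02)
m=np.zeros_like(a); m[60:128,195:385]=255; flow(m,.022)
m=np.full_like(a,0); m[:60]=255; m[:190,430:]=255; flow(m,0)
E
python3 mv.py
```

```text
lev3625.png
n 108 in 24 rot 7.07 scale 1.002 mean shift mm [0.93 3.41]
n 66 in 22 rot 7.04 scale 1.001 mean shift mm [0.92 3.37]
n 110 in 35 rot 0.06 scale 1.001 mean shift mm [-0.07 -0.05]
```

```bash
cat > mv2.py <<'E'
from h import *
import glob
exec(open("mv.py").read().split("m=np.zeros")[0].split("import glob")[1])
m=np.zeros_like(a); m[60:176,190:385]=255; T=flow(m,.022)
ap=lambda g_:T[:,:2]@g_+T[:,2]
y=np.radians(21.7);ex=np.array([np.cos(y),np.sin(y)]);ey=np.array([-ex[1],ex[0]]);c=np.array([502.5,-92.])
print("centre",c,"->",ap(c),"pin->",ap(c+72.5*ey),"locked knob->",ap(c+27.5*ey))
v=cv2.morphologyEx((b<60).astype(np.uint8),cv2.MORPH_OPEN,cv2.getStructuringElement(2,(11,11)))
k=[cv2.minEnclosingCircle(q)[0] for q in cv2.findContours(v,0,1)[0]]
k=min(k,key=lambda q:abs(q[0]-353)+abs(q[1]-97)); print("knob",ray([k],.045,C)*1e3, ray([k],.04,C)*1e3)
# black ends, both images
for n,i,CC in(("before",a,C6),("now",b,C)):
    mm=((i<70)*255).astype(np.uint8); mm[200:]=0
    for q in cv2.findContours(mm,0,1)[0]:
        if cv2.contourArea(q)>250:
            r=cv2.minAreaRect(q); print(n,np.round(r[0]),np.round(r[1]),round(r[2],1),"g",(ray([r[0]],.022,CC)*1e3).round(1)[0])
# blade-slot line (dark slot in cheek): angle
E
python3 mv2.py
```

```text
n 108 in 24 rot 6.63 scale 1.003 mean shift mm [-6.48 -1.2 ]
centre [502.5 -92. ] -> [498.08117166 -96.90206269] pin-> [463.57849964 -32.90958452] locked knob-> [484.99395124 -72.62905373]
knob [[486.37146008 -65.53954461  45.        ]] [[485.92208728 -65.15554521  40.        ]]
before [627. 177.] [18. 65.] 35.0 g [460.6 198.   22. ]
before [175. 133.] [120.  18.] 8.2 g [ 574.2 -192.5   22. ]
before [354.  80.] [ 6. 55.] 90.0 g [479.1 -66.4  22. ]
before [226.  96.] [56. 29.] 85.5 g [ 529.1 -159.6   22. ]
before [400.  96.] [29. 57.] 3.6 g [475.7 -25.9  22. ]
before [336.  10.] [20. 24.] 90.0 g [438.5 -98.7  22. ]
now [628. 179.] [18. 62.] 35.5 g [454.5 197.2  22. ]
now [175. 141.] [121.  18.] 8.1 g [ 574.2 -193.2   22. ]
now [405. 104.] [20. 30.] 83.2 g [473.5 -21.9  22. ]
now [231. 108.] [55. 28.] 79.2 g [ 530.1 -154.9   22. ]
now [355.  75.] [ 7. 58.] 82.4 g [468.9 -69.1  22. ]
now [403.  68.] [23. 31.] 82.2 g [449.4 -35.2  22. ]
now [335.  15.] [24. 28.] -0.0 g [ 435.5 -100.3   22. ]
```

The gauge has turned by about +7°, its lever end coming ~14 mm towards the robot, during the lever pushing. The lever now stands about 5° open. I finish the lever with the tool aligned to the new yaw and the knob on a flat of the finger. Then I nudge the gauge back.

Request:
jog_arm --pt "3 1.5 0" --pt "6 3 0" --pt "7.1 3.1 0" --pt "7.1 3.1 3" --pt "7.1 3.1 5" --twist '[-3,-6.7,-6.7,-6.7,-6.7]'

```text
t: 36.8
ee_pos: [0.5074, -0.0486, 0.0568]
tool_rot: [-180.0, 0.0, -151.7]
force: [-0.2, 0.2, 0.4]
width: 0.0005
finger_force: 0.0
```

Request:
jog_arm --pt "0 0 1" --pt "0 0 2" --pt "0 0 2" --pt "0 0 2" --twist '[0,0,0,0]'

```text
t: 37.2
ee_pos: [0.5087, -0.0484, 0.0374]
tool_rot: [-180.0, 0.0, -151.6]
force: [0.0, -0.6, -0.1]
width: 0.0002
finger_force: 0.0
```

```bash
cat > k.py <<'E'
from h import *
F=[]
for i in range(3): capture("side");F.append(ctrl.state()["force"])
print(R.from_euler("z",-28.5,degrees=True).apply(np.mean(F,0)).round(2));g(None,(.4958,-.0917),28.5)
E
python3 k.py
```

```text
[ 0.36 -0.02 -0.18]
gauge-frame tcp mm [32.1  31.89 37.8 ] F [0.27 0.06 0.05] rot [-1.7997e+02  9.0000e-02 -1.5162e+02] t 37.35
```

Request:
jog_arm --pt "0.4 0 0.1" --pt "0.7 0 0.1" --pt "1 0 0.1" --pt "1.2 0 0.1" --pt "1.2 0 0.1" --twist '[0,0,0,0,0]'

```text
t: 37.85
ee_pos: [0.4978, -0.0543, 0.0363]
tool_rot: [-180.0, 0.0, -151.6]
force: [0.9, -0.1, 0.1]
width: 0.0003
finger_force: 0.3
```

```bash
python3 k.py
```

```text
[0.12 0.1  0.22]
gauge-frame tcp mm [19.62 32.08 36.15] F [ 0.31 -0.24  0.43] rot [-1.7999e+02  1.0000e-02 -1.5162e+02] t 38.0
```

Request:
jog_arm --pt "0.05 0 0" --pt "0.1 0 0" --pt "0.15 0 0" --pt "0.15 0 0" --twist '[0,0,0,0]'

```text
t: 38.4
ee_pos: [0.4964, -0.0549, 0.0361]
tool_rot: [-180.0, 0.0, -151.6]
force: [0.8, -1.3, -0.2]
width: 0.0006
finger_force: 0.6
```

```bash
python3 k.py
```

```text
[ 0.9  -0.66  0.26]
gauge-frame tcp mm [18.08 32.09 36.09] F [0.79 0.05 0.1 ] rot [-1.7999e+02  1.0000e-02 -1.5162e+02] t 38.55
```

```bash
cat > k.py <<'E'
from h import *
import os
F=[];I=[]
for i in range(3): I.append(cv2.cvtColor(capture("side"),cv2.COLOR_RGB2GRAY).astype(float));F.append(ctrl.state()["force"])
print(R.from_euler("z",-28.5,degrees=True).apply(np.mean(F,0)).round(2));g(None,(.4958,-.0917),28.5)
C=cam("side"); c=np.array([.4958,-.0917]);y=np.radians(28.5);ex=np.array([np.cos(y),np.sin(y)]);ey=np.array([-ex[1],ex[0]])
im=np.mean(I,0).astype(np.uint8)
q=lambda x,yy:proj([[*(c+x*ex+yy*ey),.016]],C)[0]
if not os.path.exists("ref.png"): cv2.imwrite("ref.png",im)
r=cv2.imread("ref.png",0)
for n,(x,yy) in {"blade end16":(.068,-.054),"blade mid rear":(.06,-.03),"frame -y end":(0,-.085)}.items():
    u,v=np.round(q(x,yy)).astype(int); A=r[v-9:v+10,u-9:u+10]; B=im[v-14:v+15,u-14:u+15]
    m=np.zeros_like(r); m[v-10:v+11,u-10:u+11]=255
    p=cv2.goodFeaturesToTrack(r,8,.05,3,mask=m); f,st,_=cv2.calcOpticalFlowPyrLK(r,im,p,None,winSize=(11,11),maxLevel=1)
    print(n,(u,v),"flow px",np.median((f-p)[st[:,0]==1],0)[0].round(2))
E
python3 k.py
```

```text
[ 1.29 -1.23  0.52]
gauge-frame tcp mm [18.04 32.12 36.06] F [ 1.21 -1.49  1.02] rot [-180.      0.   -151.62] t 38.7
blade end16 (np.int64(301), np.int64(187)) flow px [0. 0.]
blade mid rear (np.int64(295), np.int64(185)) flow px [0. 0.]
frame -y end (np.int64(289), np.int64(198)) flow px [0. 0.]
```

Request:
jog_arm --pt "0.05 0 0" --pt "0.1 0 0" --pt "0.1 0 0" --pt "0.1 0 0" --twist '[0,0,0,0]'

```text
t: 39.1
ee_pos: [0.496, -0.0551, 0.0362]
tool_rot: [-180.0, 0.1, -151.6]
force: [3.2, 1.1, -1.5]
width: 0.0005
finger_force: 1.5
```

```bash
python3 k.py
```

```text
[ 2.57 -0.34 -0.06]
gauge-frame tcp mm [17.53 32.04 36.18] F [ 2.79 -0.53  0.3 ] rot [-1.7998e+02  6.0000e-02 -1.5161e+02] t 39.25
blade end16 (np.int64(301), np.int64(187)) flow px [0.01 0.03]
blade mid rear (np.int64(295), np.int64(185)) flow px [0.01 0.03]
frame -y end (np.int64(289), np.int64(198)) flow px [0.   0.01]
```

The force rose to 2.6 N at gauge x = 17.5 while the gauge stood still, so the lever is on its stop. I retreat and re-measure.

Request:
jog_arm --pt "-1 0 0" --pt "-1.5 0 -3" --pt "-4 -1.5 -7" --pt "-8 -3.2 -7" --pt "-8 -3.2 -7" --twist '[0,0,0,0,0]'

```text
t: 39.75
ee_pos: [0.5854, -0.0449, 0.1067]
tool_rot: [-179.9, 0.2, -151.6]
force: [-0.8, -0.3, -0.8]
width: 0.0004
finger_force: 0.0
```

Request:
jog_arm --pt "0 0 0" --pt "0 0 0" --twist '[0,0]'

```text
t: 39.95
ee_pos: [0.5789, -0.0457, 0.1047]
tool_rot: [179.9, -0.2, -151.6]
force: [0.5, -0.4, 0.4]
width: 0.0005
finger_force: 0.0
```

```bash
cat > pose.py <<'E'
from h import *
def rects(i,C):
    out={}
    mm=((i<70)*255).astype(np.uint8); mm[200:]=0
    for q in cv2.findContours(mm,0,1)[0]:
        if cv2.contourArea(q)>60:
            r=cv2.minAreaRect(q); print(np.round(r[0]),np.round(r[1]),round(r[2],1),"w",(ray([r[0]],.022,C)*1e3).round(1)[0][:2])
s=ctrl.state();im=capture("wrist")[:,:,::-1];cv2.imwrite("pics/p%d.png"%(s["t"]*100),im)
v=cv2.cvtColor(np.ascontiguousarray(im),cv2.COLOR_BGR2GRAY);C=cam("wrist",s);print(s["ee_pos"],s["tool_rot"]);rects(v,C)
m=cv2.morphologyEx((v<60).astype(np.uint8),cv2.MORPH_OPEN,cv2.getStructuringElement(2,(11,11)))
for c in cv2.findContours(m,0,1)[0]:
    (x,y),r=cv2.minEnclosingCircle(c)
    if y<245 and r<12: print("dark",(round(x),round(y)),"r",round(r,1),"w@45",(ray([[x,y]],.045,C)*1e3)[0].round(1))
E
python3 pose.py
```

```text
[ 0.57891805 -0.04568452  0.10474553] [ 179.89790651   -0.24042777 -151.64991076]
[631. 188.] [15. 40.] 40.6 w [426.6 193.8]
[407. 117.] [29. 21.] 4.6 w [473.5 -21.6]
[173. 126.] [125.  18.] 15.0 w [ 573.9 -192.9]
[358.  98.] [16. 16.] 90.0 w [480.1 -65.9]
[262.  84.] [ 6. 17.] 90.0 w [ 507.6 -139.6]
[365.  83.] [ 6. 50.] 90.0 w [467.5 -66.8]
[234. 100.] [56. 29.] 85.6 w [ 529.9 -154.9]
[410.  82.] [21. 30.] 90.0 w [449.1 -35.3]
[349.  20.] [24. 27.] 0.0 w [ 435.  -100.4]
[220.  35.] [143.   2.] 29.6 w [ 490.9 -183.4]
dark (402, 118) r 9.9 w@45 [478.7 -30.8  45. ]
dark (358, 98) r 8.4 w@45 [482.7 -67.7  45. ]
dark (404, 79) r 9.6 w@45 [455.  -44.7  45. ]
```

The lever measures locked: knob at gauge (−0.1, 27.3) against (0, 27.5). Now I nudge the gauge's lever end gently back towards its original place, touching only the black frame end.

Request:
jog_arm --pt "4 2 0" --pt "8 4 0" --pt "12 6 0" --pt "15 7.4 0" --pt "15 7.4 0" --twist '[0,0,0,0,0]'

```text
t: 40.5
ee_pos: [0.4074, -0.0527, 0.1055]
tool_rot: [179.9, -0.3, -151.7]
force: [0.7, -0.4, -0.4]
width: 0.0005
finger_force: 0.0
```

Request:
jog_arm --pt "0 0 4" --pt "0 0 7.5" --pt "0 0 9.6" --pt "0 0 9.6" --pt "-0.8 0 9.6" --twist '[0,0,0,0,0]'

```text
t: 41.0
ee_pos: [0.4202, -0.0481, 0.0101]
tool_rot: [180.0, -0.1, -151.6]
force: [-0.3, 0.6, -0.5]
width: 0.0003
finger_force: 0.0
```

Request:
jog_arm --pt "-0.3 0 0" --pt "-0.6 0 0" --pt "-0.9 0 0" --pt "-1.1 0 0" --pt "-1.1 0 0" --twist '[0,0,0,0,0]'

```text
t: 41.5
ee_pos: [0.431, -0.0424, 0.0104]
tool_rot: [-180.0, 0.1, -151.6]
force: [0.3, 0.3, 0.2]
width: 0.0001
finger_force: 0.0
```

```bash
python3 k.py | head -2
```

```text
[ 0.15 -0.12 -0.3 ]
gauge-frame tcp mm [-34.08  74.31  10.1 ] F [-0.14  0.63 -0.05] rot [ 180.     -0.   -151.62] t 41.65
```

Request:
jog_arm --pt "-0.2 0 0" --pt "-0.4 0 0" --pt "-0.6 0 0" --pt "-0.8 0 0" --pt "-1 0 0" --twist '[0,1,2,3,4]'

```text
t: 42.15
ee_pos: [0.4391, -0.0378, 0.0098]
tool_rot: [180.0, -0.0, -155.7]
force: [-2.7, 0.5, -0.4]
width: 0.0008
finger_force: 1.0
```

```bash
python3 k.py|head -2
```

```text
[-0.89  0.37 -0.45]
gauge-frame tcp mm [-23.4   74.15  10.  ] F [-0.64 -0.3  -0.63] rot [-1.7999e+02  4.0000e-02 -1.5562e+02] t 42.3
```

Request:
jog_arm --pt "-0.15 0 0" --pt "-0.3 0 0" --pt "-0.45 0 0" --pt "-0.5 0 0" --pt "-0.5 0 0" --twist '[1,2,2.7,2.7,2.7]'

```text
t: 42.8
ee_pos: [0.4443, -0.0357, 0.0101]
tool_rot: [-180.0, 0.0, -158.3]
force: [-1.3, 1.0, -1.7]
width: 0.0002
finger_force: 0.8
```

Request:
jog_arm --pt "1.5 0 0" --pt "2.5 0 -4" --pt "2.5 -2 -8" --pt "0 -5 -9.6" --pt "-4 -6.7 -9.6" --twist '[0,0,0,0,0]'

```text
t: 43.3
ee_pos: [0.5095, -0.0846, 0.1108]
tool_rot: [-179.8, 0.6, -158.4]
force: [0.9, 0.2, 0.3]
width: 0.0008
finger_force: 0.0
```

Request:
jog_arm --pt "-4 0 0" --pt "-8 0 0" --pt "-8 0 0" --pt "-8 0 0" --twist '[0,0,0,0]'

```text
t: 43.7
ee_pos: [0.5812, -0.0535, 0.1058]
tool_rot: [-180.0, 0.1, -158.3]
force: [-0.2, -0.0, 0.3]
width: 0.0002
finger_force: 0.0
```

```bash
python3 pose.py
```

```text
[ 0.58124658 -0.05345087  0.10581857] [-1.79978575e+02  7.15817870e-02 -1.58299674e+02]
[629. 181.] [18. 58.] 36.3 w [453.2 195.9]
[177. 144.] [120.  18.] 8.1 w [ 573.7 -192.7]
[429. 133.] [90. 25.] 17.1 w [484.7   5.4]
[351. 108.] [16. 16.] 45.0 w [490.4 -64.3]
[356.  92.] [ 6. 57.] 90.0 w [477.8 -65.9]
[260.  92.] [ 6. 24.] 90.0 w [ 506.8 -138.7]
[229. 108.] [55. 28.] 85.4 w [ 527.7 -158.6]
[403.  90.] [20. 30.] 90.0 w [462.  -30.5]
[337.  20.] [27. 24.] 90.0 w [ 435.4 -100. ]
[184.  38.] [199.   2.] 22.7 w [ 490.8 -206.4]
dark (396, 127) r 9.4 w@45 [491.8 -29.   45. ]
dark (351, 107) r 8.3 w@45 [491.3 -66.7  45. ]
dark (398, 88) r 10.3 w@45 [465.9 -39.6  45. ]
```

The gauge is back within about 1.5 mm and the lever still locked. A last numeric check of the blades:

```bash
python3 - <<'E'
from h import *
s=ctrl.state(); im=np.ascontiguousarray(capture("wrist")[:,:,::-1]);C=cam("wrist",s)
S=cv2.GaussianBlur(cv2.cvtColor(im,cv2.COLOR_BGR2HSV)[...,1].astype(np.float32),(0,0),.6)
y=np.radians(21.7);ex=np.array([np.cos(y),np.sin(y)]);ey=np.array([-ex[1],ex[0]]);c=np.array([.5012,-.0915])
out=[]
for i in range(16):
    gx=np.arange(45,85,.1);P=c+gx[:,None]*1e-3*ex+(52.5-7*i)*1e-3*ey
    q=proj(np.c_[P,np.full(len(P),.016)],C).astype(np.float32)
    k=np.where(cv2.remap(S,q[:,0],q[:,1],cv2.INTER_LINEAR)[:,0]>70)[0]; out.append(round(float(gx[k[0]]),1) if len(k) else None)
print(out,s["force"],s["t"])
E
```

```text
[67.8, 67.7, 67.9, 67.8, 67.9, 67.8, 67.9, 68.0, 68.1, 68.1, 68.1, 68.2, 68.1, 68.1, 68.1, 68.1] [-0.76294416 -0.63687516 -0.91213519] 43.75
```

All the blades are even, at 68 mm with a linear trend of under 0.3°. The robot touches nothing, so I hand in.

```bash
python3 -c "
from station import ctrl
print(ctrl.hand_in())"
```

```text
the job is handed in; nothing more can be done
None
```

I handed the job in at about 44 s: all 16 blades measure flush and the lever is locked, but the gauge turned about 7° during the lever push, and I nudged it back to within about 1.5 mm of its place.

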